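Clamp set-up of a bearing housing on a T-slot plate

ROBOT

A 6-joint arm with a two-finger parallel gripper is mounted at the origin on a cart in front of the work surface, level with it; the furniture and walls round the work are solid. World frame = base frame: x ahead of the robot, y to its left, z up, the work surface at z = 0. Lengths are in m, angles in degrees, forces in N, time in s.
With the tool pointing down it reaches from about 0.375 to 0.9 m from the base axis. Payload 3.1 kg.
Tool frame: the origin (TCP) lies at the very end of the fingers, on their centre line; the grasp point (between the pads) lies 19 mm behind it; z points along the fingers, y is the line along which they close (so a half turn about z gives the same grasp; the last joint's range is limited). The gripper opens to 85 mm and grips with 20 to 120 N. Pads are 22 mm wide; open, the fingers measure 114 mm over their backs; the gripper's body (76 mm by 85 mm) begins 54 mm behind the grasp point. The pads swing forward as they close: fully open they stand 13 mm farther back than shut.
Start: joints at [-84.139, 30.224, 82.088, -0, 67.689, -10.227], TCP at [0.173, -0.6, 0.206] pointing down, gripper open.
Joint ranges: [-176.69, 176.69], [-43.24, 126.21], [12.49, 139.97], [-82, 262], [0, 151.66], [-163.58, 163.58]. Speed limits (degrees/s): [159.86, 159.86, 180, 180, 180, 180].

INTERFACE

Orientations are given as a 3x3 rotation matrix whose columns are the frame's x, y, z axes.
In Python, from workcell import observe, grab_frame, camera_params, hand_in gives the robot as it stands.
- The arm moves only by the tool play_rows, never from a script. Its argument "steps" is text: rows parted by semicolons, each of 5 numbers parted by spaces: the finger opening in m, from 0 to 0.0854, then the shift along the tool's x, y, z in m, then the turn about the tool's z in rad. A call has 1 to 12 rows; each row is the pose to reach, as a shift and turn from the pose commanded when the call began, along the tool's axes at that moment; what a row does not reach only later rows make up. A row lasts 1/12 s, in which the tool goes at most 41.7 mm and 7.16 degrees, less where a joint would pass 70% of its speed; a pose out of reach is approached as far as the arm can. A call with a gripper value outside its range is refused whole. The fingers move at their own pace and stop on an object; the grip force is fixed at half the most. Time passes only in rows, so rows that repeat a pose let the fingers close. It gives the time, the measured TCP pose, the force, the opening and the grip force at its end, in the units of the state.
- observe(): the state, without advancing time (a new reading comes with each control period).
- grab_frame(name): name is "scene" or "side" or "wrist"; returns the picture (384x512x3 uint8, blue, green, red); there is no depth.
- camera_params(name): a dict with "fx", "fy", "cx", "cy" (pixels), "pose" (4x4, takes a point from camera to world coordinates); the wrist camera has in their place "T_tool_cam" (4x4, takes a point from camera to tool coordinates, whose origin is the TCP and whose axes are the flange's). Camera axes: x right, y up, looking along -z (the intrinsics and any distortion apply to the point x, -y, -z); pixel columns grow to the right and rows downward; lengths in m; the calibration is good to about 2 mm. A picture is of the moment at which its call begins: read the wrist's pose just before it. camera_params takes no time and is no camera call.
- hand_in(): hands the job in; it is judged then, once.
The state is a dict: "t": time; "qpos": joint angles; "dq": joint speeds; "tau": joint torques, N m; "tcp_pos": TCP position; "ee_rot": TCP orientation; "wrist_force": force on the tool from outside, world axes, zero at the start; "ft_torque": the same for the moment, N m; "opening": finger opening in m; "grasp_force": force on a finger pad.
Only numpy, scipy, OpenCV 4.12 (cv2) and the standard library are available. Lean on these libraries where they do the work, as an engineer would, in place of code of your own. Each camera call takes 0.05 s, during which the arm holds its last target. There are 200 camera calls.

TASK

Build up the clamp for drilling the aluminium bearing housing: set the housing squarely on the T-slot plate between the stop bar and the stud, its tall bored end close to the stop bar and its low foot towards the stud, and lay the copper packing in the middle of that foot. Stand the one of the two dark steel blocks that will make the strap lie level squarely on the other side of the stud, about as far from it as the packing, and leave the other block where it is. Then lower the slotted strap over the stud so that it bridges from packing to block, lying along the plate and centred on the stud, and put the thick washer over the stud on top of it; the nut comes later.

Things in the scene. Friction and masses are not known exactly. Their poses are not given: they have to be found in the camera images.
- t_plate: Fixed dark grey iron T-slot plate, 120 (x) x 210 (y) x 18 mm, with three slots along its y axis, small lugs beyond its y ends, and bolted down. Origin: centre of its underside, z up; top at z = 18 mm. A bright stop bar (100 x 12 mm, 14 mm high above the plate) lies across its +y end, its inner face at y = +88 mm. A threaded brass-coloured stud stands in the middle slot at x = 0, y = -20 mm.
- stud (a point): Foot of the fixed upright stud, on its axis at the level of the plate's top. The stud is 12 mm thick, 66 mm high above the plate's top, with a 6 mm long cone at the tip. Axes as those of the plate.
- housing_mid (a point): Loose aluminium bearing housing, 50 (x) x 86 (y) mm, 0.34 kg: low foot 22 mm high at its -y side (50 mm long, y = -43 to +7), tall body 45 mm high with an upright 22 mm bore at its +y side (y = +7 to +43). The point is the middle of the 50 x 86 mm footprint, 22 mm above the underside; grasp it here across its 50 mm width (x).
- foot_top (a point): Centre of the flat 50 x 50 mm top of the housing's low foot, 18 mm from housing_mid towards the housing's -y and 22 mm above the housing's underside. Axes as those of the housing.
- packing_mid (a point): Centre of the loose copper packing, a flat plate 40 (x) x 28 (y) x 8 mm high, 0.08 kg.
- low_block_mid (a point): Centre of the loose low dark steel block, 40 (x) x 36 (y) x 30 mm high, 0.33 kg.
- tall_block_mid (a point): Centre of the loose tall dark steel block, 40 (x) x 36 (y) x 52 mm high, 0.55 kg.
- strap_mid (a point): Centre of the loose bright steel clamp strap, 38 (x) x 110 (y) x 14 mm high, 0.34 kg, lying flat; a through slot 18 mm wide (x) and 56 mm long (y) in its middle. Both ends and both faces are alike.
- washer_mid (a point): Centre of the loose thick steel washer lying flat, 44 mm across, 9 mm high, bore 18 mm, 0.085 kg.

How it is judged (in metres and radians):
On the way, in this order (a step that is already met when the one before it is completed fails the run):
1. housing, packing and low block stand in their places on the plate (x of housing_mid in the frame of t_plate between -0.012 and 0.012 m and y of housing_mid in the frame of t_plate between 0.0305 and 0.0475 m and z of housing_mid in the frame of t_plate between 0.037 and 0.043 m and x of foot_top in the frame of t_plate between -0.014 and 0.014 m and y of foot_top in the frame of t_plate below 0.032 m and angle between each of housing_mid, low_block_mid's own z axis and vertical below 0.06 rad and horizontal distance between packing_mid and foot_top below 0.011 m and angle between packing_mid's own z axis and vertical below 0.08 rad and z of packing_mid in the frame of t_plate between 0.0415 and 0.0465 m and x of low_block_mid in the frame of t_plate between -0.012 and 0.012 m and y of low_block_mid in the frame of t_plate between -0.075 and -0.048 m and z of low_block_mid in the frame of t_plate between 0.0305 and 0.0355 m and angle between the x axis of low_block_mid and the x axis of t_plate, either way round below 0.26 rad), for 0.2 s.
2. the strap lies level over the stud, on packing and block (horizontal distance between strap_mid and stud below 0.013 m and angle between the y axis of strap_mid and the y axis of t_plate, either way round below 0.17 rad and angle between strap_mid's own z axis and vertical below 0.045 rad and z of strap_mid in the frame of t_plate between 0.0525 and 0.0575 m), for 0.2 s.
3. the washer lies over the stud on the strap (horizontal distance between washer_mid and stud below 0.006 m and angle between washer_mid's own z axis and vertical below 0.08 rad and z of washer_mid in the frame of t_plate between 0.0635 and 0.0695 m), for 0.2 s.
At the end, for the whole second after the job is handed in: Housing: foot to stud, 14 mm of stop bar, 12 of centre line; packing within 11 mm of foot centre; low block within 12 mm of centre line, 28-55 mm beyond stud, square to 15 deg; strap on both, level to 2.5 deg, 13 mm from stud, along plate to 10 deg; washer flat on it round stud; at rest (all of step 1 and all of step 2 and all of step 3 and linear speed of each of housing, packing, low_block, strap, washer below 0.01 m/s); the robot touches nothing.
It fails at once if the tall block is moved by more than 25 mm (distance of tall_block_mid from where it was at the start of the episode above 0.025 m).
It also fails if it takes over 102 s, if anything falls off the work surface, if the arm or the gripper's body presses on something with over 40 N, if the wrist force passes 120 N, or if a joint passes its speed limit or range.

## Working session

There is one attempt and no reset: what is moved stays moved. The work goes in short steps, Python scripts to look and compute and a tool call to move; the robot and the scene stay as the last step left them, time stands still between calls to the robot, and variables do not carry over. Pictures are saved under pics/ and viewed, at most 14 in all, crops included, and the job is handed in when it is done.

Besides the shell and the picture viewer there is one more tool, called after ">>>" by a JSON object that holds its "op" and its "data". play_rows: Moves the arm, as the interface text tells. Its arguments: {"type":"object","properties":{"steps":{"type":"string"}},"required":["steps"]}

```bash
mkdir -p pics; ls; python3 - <<'E'
from workcell import *
import cv2,numpy as np
np.set_printoptions(precision=4,suppress=True)
s=observe();print(s['t'],s['tcp_pos'],s['ee_rot'],s['opening'])
for n in("scene","side"):
    cv2.imwrite(f"pics/{n}0.png",cv2.resize(grab_frame(n),(800,600),interpolation=cv2.INTER_CUBIC))
for n in("scene","side","wrist"):print(n,camera_params(n))
E
```

```text
pics
0.0 [ 0.1732 -0.5997  0.2051] [[ 0.9608  0.2771 -0.0002]
 [ 0.2771 -0.9608  0.0022]
 [ 0.0004 -0.0021 -1.    ]] 0.08520350137533396
scene {'fx': 368.8550075287701, 'fy': 368.8550075287701, 'cx': 260.0102652845008, 'cy': 197.45689907370365, 'pose': array([[-0.8825,  0.2106, -0.4206,  0.0073],
       [-0.4701, -0.3622,  0.8049,  0.8749],
       [ 0.0171,  0.908 ,  0.4186,  0.519 ],
       [ 0.    ,  0.    ,  0.    ,  1.    ]])}
side {'fx': 443.6207318419181, 'fy': 443.6207318419181, 'cx': 257.8657189537285, 'cy': 189.89758430510227, 'pose': array([[ 0.9931,  0.057 , -0.1021,  0.3583],
       [-0.1169,  0.4951, -0.8609, -1.0693],
       [ 0.0015,  0.867 ,  0.4984,  0.6645],
       [ 0.    ,  0.    ,  0.    ,  1.    ]])}
wrist {'fx': 303.2883263041022, 'fy': 303.2883263041022, 'cx': 260.5138378881311, 'cy': 186.47572862284167, 'T_tool_cam': array([[-0.0009,  0.9525,  0.3045,  0.0796],
       [ 1.    ,  0.0009,  0.0004,  0.0005],
       [ 0.0001,  0.3045, -0.9525, -0.1677],
       [ 0.    ,  0.    ,  0.    ,  1.    ]])}
```

View pics/scene0.png

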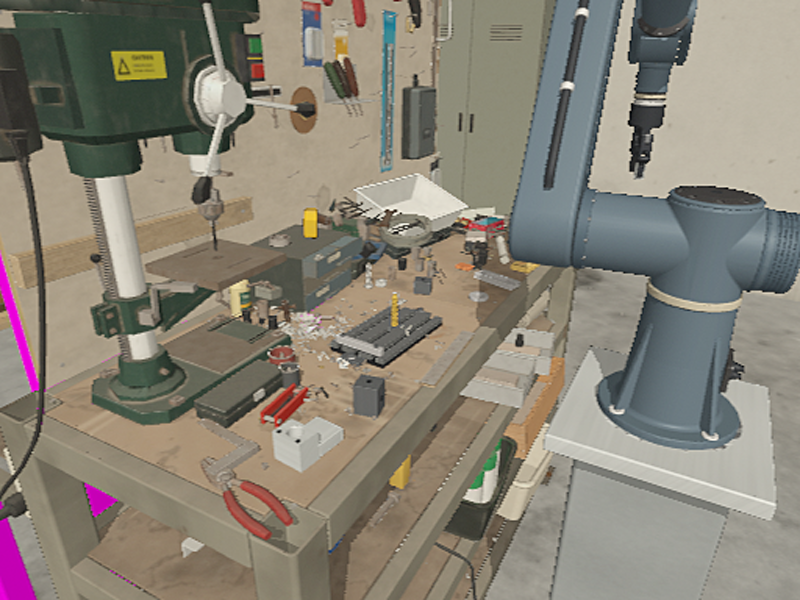

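View pics/side0.png

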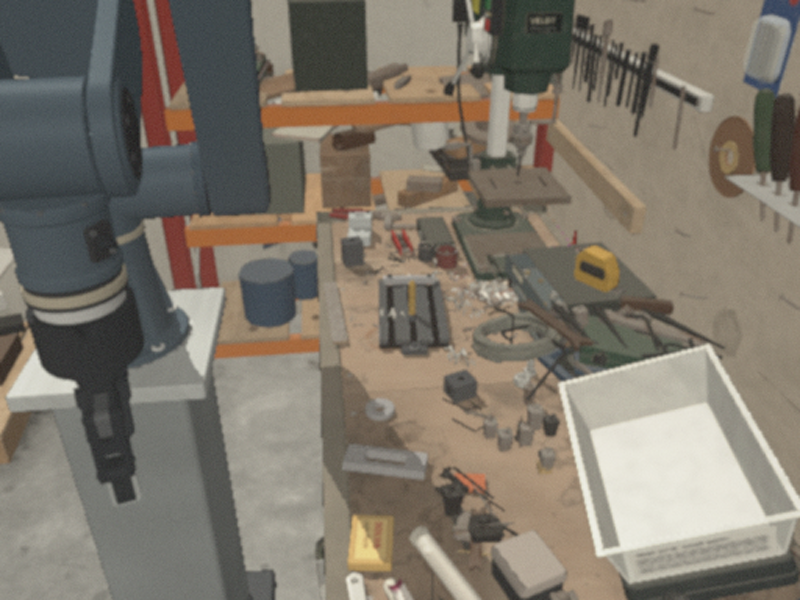

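Scene: housing (308,440), tall block (368,395), plate (387,335), and stud (394,310). Side: low block (460,387), washer (380,410), and strap (386,460). I still have to find the packing; the candidates are the orange bits near (470,482) in the side view.

```bash
cat > h.py <<'E'
from workcell import *
import cv2,numpy as np
np.set_printoptions(precision=4,suppress=True)
def ray(name,u,v,z,tool=None):
    c=camera_params(name)
    T=c['pose'] if name!='wrist' else tool@c['T_tool_cam']
    d=T[:3,:3]@np.array([(u-c['cx'])/c['fx'],-(v-c['cy'])/c['fy'],-1]);o=T[:3,3]
    return o+d*(z-o[2])/d[2]
def proj(name,p,tool=None):
    c=camera_params(name)
    T=c['pose'] if name!='wrist' else tool@c['T_tool_cam']
    q=T[:3,:3].T@(np.asarray(p)-T[:3,3]);return np.array([c['cx']-c['fx']*q[0]/q[2],c['cy']+c['fy']*q[1]/q[2]])
def tool(s):
    T=np.eye(4);T[:3,:3]=s['ee_rot'];T[:3,3]=s['tcp_pos'];return T
E
python3 - <<'E'
from h import *
k=800/512
for n,nm,u,v,z in [("housing","scene",305,432,.03),("tall","scene",368,385,.03),("studtop","scene",394,292,.084),("low","side",460,387,.015),("washer","side",380,410,.01),("strap","side",386,460,.01),("orange","side",470,482,.005),("studtop","side",412,284,.084),("tall","side",352,250,.03),("housing","side",358,225,.03),("washersc","scene",478,296,.01),("orangesc","scene",465,267,.005)]:
    print(n,nm,ray(nm,u/k,v/k,z))
a=cv2.imread("pics/scene0.png");s=grab_frame("scene")
cv2.imwrite("pics/sc1.png",cv2.resize(s[140:320,140:360],(800,655),interpolation=cv2.INTER_CUBIC)[:600])
s=grab_frame("side")
cv2.imwrite("pics/sd1.png",cv2.resize(s[125:325,200:390],(570,600),interpolation=cv2.INTER_CUBIC))
E
```

```text
housing scene [0.4284 0.3633 0.03  ]
tall scene [0.4158 0.2181 0.03  ]
studtop scene [ 0.5004 -0.0165  0.084 ]
low side [ 0.5458 -0.2331  0.015 ]
washer side [ 0.4195 -0.2678  0.01  ]
strap side [ 0.4183 -0.3733  0.01  ]
orange side [ 0.5236 -0.4212  0.005 ]
studtop side [ 0.498  -0.0243  0.084 ]
tall side [0.4058 0.2326 0.03  ]
housing side [0.426  0.3584 0.03  ]
washersc scene [ 0.4119 -0.2428  0.01  ]
orangesc scene [ 0.5131 -0.4104  0.005 ]
```

View pics/sd1.png

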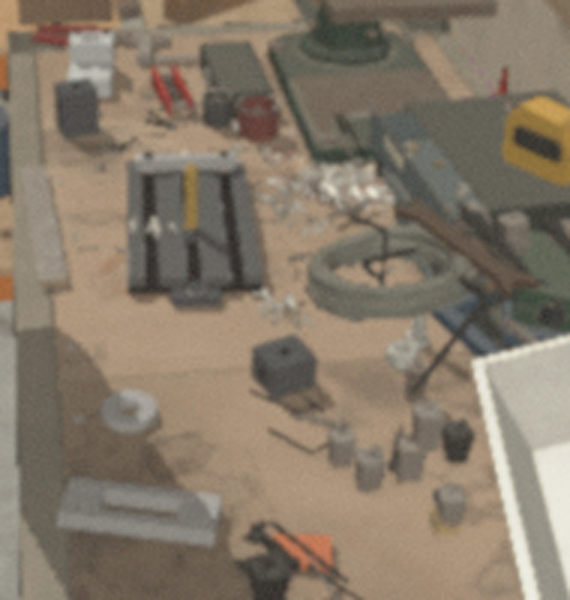

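View pics/sc1.png

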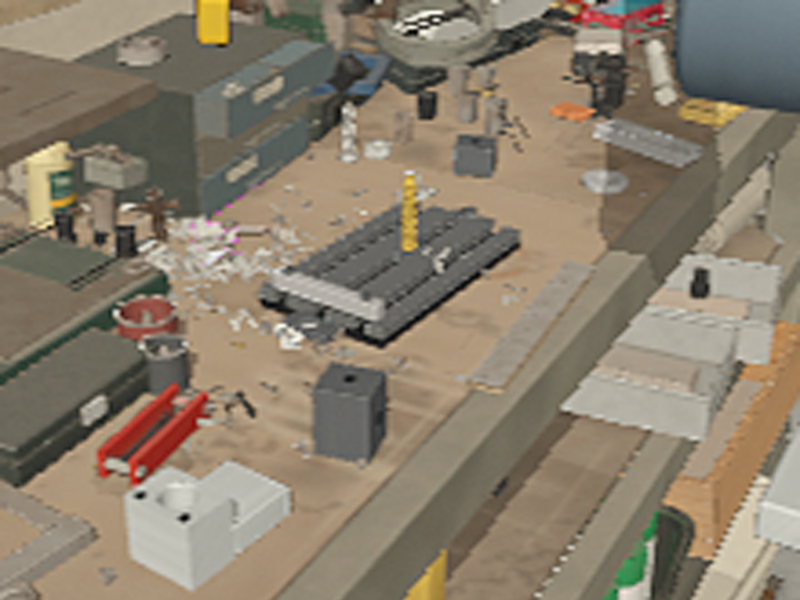

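The orange flat piece at side crop (310,550), about (0.52,-0.415), is the likely packing. The housing's tall end points towards +y, and the plate's stop bar is on the +y side. Next I'll move above the packing, block, strap and washer area for a wrist view.

>>> {"op": "play_rows", "data": {"steps": "0.085 0.363 -0.176 -0.06 0.281;0.085 0.363 -0.176 -0.06 0.281;0.085 0.363 -0.176 -0.06 0.281;0.085 0.363 -0.176 -0.06 0.281;0.085 0.363 -0.176 -0.06 0.281;0.085 0.363 -0.176 -0.06 0.281;0.085 0.363 -0.176 -0.06 0.281;0.085 0.363 -0.176 -0.06 0.281;0.085 0.363 -0.176 -0.06 0.281;0.085 0.363 -0.176 -0.06 0.281;0.085 0.363 -0.176 -0.06 0.281;0.085 0.363 -0.176 -0.06 0.281"}}

```text
t: 1.2
tcp_pos: [0.4743, -0.3294, 0.2663]
ee_rot: [[1.0, 0.004, 0.0], [0.004, -1.0, -0.001], [0.0, 0.001, -1.0]]
wrist_force: [0.3, -0.8, 0.3]
opening: 0.0848
grasp_force: 0.0
```

```bash
cat > snap.py <<'E'
import sys,pickle
from h import *
n=sys.argv[1];s=observe();im=grab_frame("wrist");pickle.dump((tool(s),im),open(n+".pkl","wb"))
print(s['t'],s['tcp_pos'],s['qpos']);print(s['ee_rot'])
cv2.imwrite(f"pics/{n}.png",cv2.resize(im,(800,600),interpolation=cv2.INTER_CUBIC))
E
python3 snap.py w1
```

```text
1.2 [ 0.4743 -0.3294  0.2663] [-45.845   22.8398  84.8846  -0.0245  72.2492  43.9438]
[[ 1.      0.0038  0.    ]
 [ 0.0038 -1.     -0.0006]
 [ 0.      0.0006 -1.    ]]
```

View pics/w1.png

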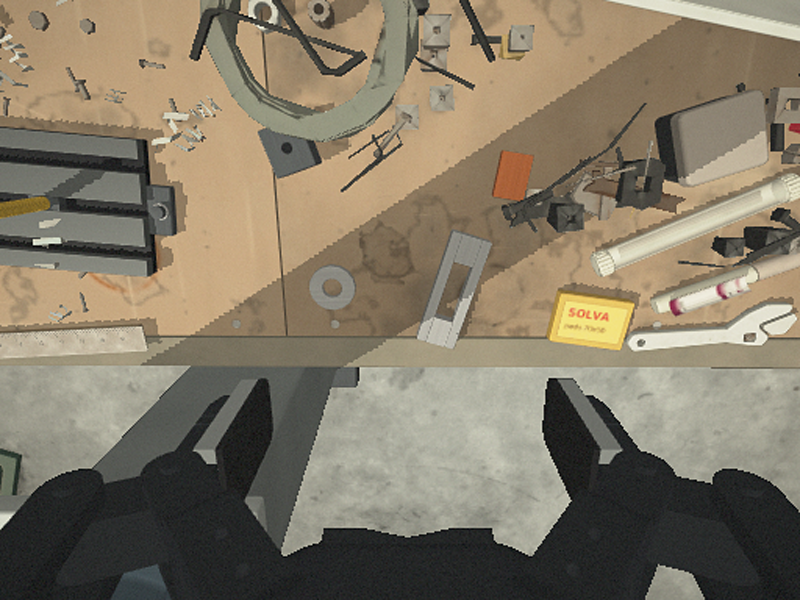

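The wrist view shows the low block (289,148), packing (513,175), washer (332,288), strap (455,288), and the plate end with its lug at the left.

```bash
cat > m.py <<'E'
from h import *
import pickle
def W(n,pts,z):
    T,_=pickle.load(open(n+".pkl","rb"));k=800/512
    return np.array([ray("wrist",u/k,v/k,z,T)[:2] for u,v in pts])
def rect(n,name,pts,z):
    P=W(n,pts,z);c=P.mean(0);e=np.roll(P,-1,0)-P
    print(name,"c",c,"sides",np.linalg.norm(e,axis=1),"ang",np.degrees(np.arctan2(e[:,1],e[:,0])))
E
python3 - <<'E'
from m import *
rect("w1","pack",[(503,151),(533,155),(525,199),(493,195)],.008)
rect("w1","strap",[(454,230),(492,238),(454,347),(418,338)],.014)
rect("w1","low",[(260,130),(305,124),(321,164),(277,177)],.03)
print("lowhole",W("w1",[(289,148)],.03),"washer",W("w1",[(332,288)],.009),"plate",W("w1",[(0,128),(147,138),(155,275),(0,262)],.018))
print("studtip",W("w1",[(45,203)],.084))
E
```

```text
pack c [ 0.5248 -0.4224] sides [0.0263 0.0378 0.0288 0.038 ] ang [-97.0659 173.9906  83.186   -9.7795]
strap c [ 0.421  -0.3731] sides [0.0351 0.1112 0.0361 0.1092] ang [-101.7457  164.0222   75.0248  -16.5599]
low c [ 0.5466 -0.2343] sides [0.0369 0.033  0.0386 0.0385] ang [ -82.7238 -160.1166  105.8707   16.2048]
lowhole [[ 0.5474 -0.2328]] washer [[ 0.4213 -0.259 ]] plate [[ 0.5624  0.0087]
 [ 0.5549 -0.112 ]
 [ 0.4361 -0.0998]
 [ 0.4479  0.0383]]
studtip [[ 0.5093 -0.0644]]
```

>>> {"op": "play_rows", "data": {"steps": "0.085 0.073 -0.096 0.166 -0.27;0.085 0.073 -0.096 0.166 -0.27;0.085 0.073 -0.096 0.166 -0.27;0.085 0.073 -0.096 0.166 -0.27;0.085 0.073 -0.096 0.166 -0.27;0.085 0.073 -0.096 0.166 -0.27;0.085 0.073 -0.096 0.166 -0.27"}}

```text
t: 1.83
tcp_pos: [0.5443, -0.2346, 0.0977]
ee_rot: [[0.964, 0.267, -0.005], [0.267, -0.964, 0.003], [-0.004, -0.004, -1.0]]
wrist_force: [0.0, 0.3, 0.1]
opening: 0.0853
grasp_force: 0.0
```

```bash
python3 snap.py w2; cat > go.py <<'E'
# usage: go.py x y z heading(deg of tool x) -> shifts in tool axes
import sys
from h import *
x,y,z,hd=map(float,sys.argv[1:5]);s=observe();R=s['ee_rot']
d=R.T@(np.array([x,y,z])-s['tcp_pos']);h=np.degrees(np.arctan2(R[1,0],R[0,0]))
print("t",s['t'],"h",h,"shift",d,"turn",np.radians(h-hd),"rows",np.linalg.norm(d)/.0417,abs(h-hd)/7.16)
E
```

```text
1.8333 [ 0.5443 -0.2346  0.0977] [-34.0893  35.9389  91.9676  -0.0457  52.4229  40.4771]
[[ 0.9638  0.2666 -0.0051]
 [ 0.2666 -0.9638  0.0027]
 [-0.0042 -0.004  -1.    ]]
```

View pics/w2.png

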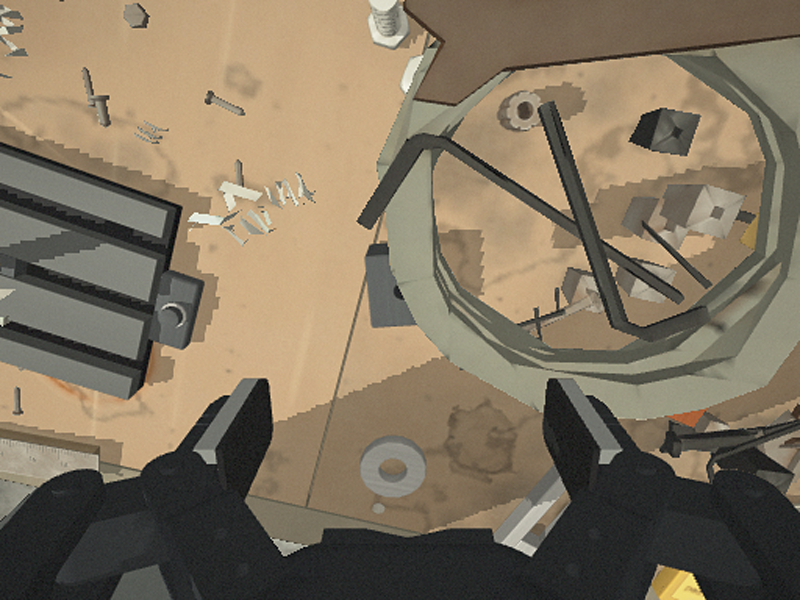

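```bash
cat >> m.py <<'E'
def tri(a,pa,b,pb):
    k=800/512;L=[]
    for n,p in((a,pa),(b,pb)):
        q0=W(n,[p],0)[0];q1=W(n,[p],.1)[0];L.append((np.r_[q0,0],np.r_[q1-q0,.1]))
    A=np.c_[L[0][1],-L[1][1]];t=np.linalg.lstsq(A,L[1][0]-L[0][0],rcond=None)[0]
    p,q=L[0][0]+t[0]*L[0][1],L[1][0]+t[1]*L[1][1];return (p+q)/2,np.linalg.norm(p-q)
E
python3 - <<'E'
from m import *
print("rodend",tri("w1",(197,57),"w2",(366,224)))
print("bend",tri("w1",(325,72),"w2",(625,330)))
print("rodtip",tri("w1",(252,-5),"w2",(545,103))) 
print("boardcorner?",W("w2",[(400,300),(455,355),(390,250),(620,418)],.03),W("w2",[(400,300),(455,355),(390,250),(620,418)],.09))
print("lug",tri("w1",(160,210),"w2",(172,315)))
print("hole",tri("w1",(289,148),"w2",(398,292)))
k=800/512
for p in [(0.547,-.233,.03)]: print(proj("scene",p)*k,proj("side",p)*k)
for z in(0,.05,.1):print(z,proj("side",(0.63,-.2,z))*k,proj("side",(0.58,-.27,z))*k,proj("scene",(0.58,-.27,z))*k)
E
```

```text
rodend (array([ 0.5979, -0.2094,  0.1367]), np.float64(0.0016272462742769709))
bend (array([ 0.5898, -0.2839,  0.1459]), np.float64(1.7054210905737868e-05))
rodtip (array([ 0.6348, -0.2444,  0.1342]), np.float64(0.00941017570196652))
boardcorner? [[ 0.5427 -0.2313]
 [ 0.5201 -0.2684]
 [ 0.5672 -0.2194]
 [ 0.5075 -0.3706]] [[ 0.5629 -0.2269]
 [ 0.5461 -0.2546]
 [ 0.5812 -0.2181]
 [ 0.5367 -0.3307]]
lug (array([ 0.4941, -0.1107,  0.0133]), np.float64(0.00169535679947328))
hole (array([ 0.5461, -0.2307,  0.0242]), np.float64(0.0034764752436375647))
[422.0114 277.6289] [461.2017 379.0017]
0 [507.632  378.2425] [486.6103 408.3095] [416.2551 281.7656]
0.05 [510.0901 352.3589] [488.7114 381.4988] [416.7725 262.0952]
0.1 [512.664  325.2554] [490.918  353.3414] [417.3061 241.8092]
```

The coil ring covers part of the block: in w2 the block is at (390,290) and the ring rim passes in front of it. I'll work out the ring's height before I descend.

```bash
python3 - <<'E'
from m import *
a=[(205,70),(232,108),(265,128),(310,139),(350,138),(385,122),(405,90)]
b=[(378,165),(388,230),(402,300),(420,325),(455,355),(540,400),(620,418),(700,405)]
def fit(P):
    A=np.c_[2*P,np.ones(len(P))];s=np.linalg.lstsq(A,(P**2).sum(1),rcond=None)[0];return s[:2],np.sqrt(s[2]+s[:2]@s[:2])
for z in(0.05,.08,.1,.12,.14):
    print(z,*fit(W("w1",a,z)),*fit(W("w2",b,z)))
s=grab_frame("side")
cv2.imwrite("pics/sd2.png",cv2.resize(s[190:270,270:390],(780,520),interpolation=cv2.INTER_CUBIC))
E
```

```text
0.05 [ 0.6386 -0.2592] 0.0865730255265569 [ 0.6331 -0.3217] 0.1205083105884212
0.08 [ 0.632  -0.2647] 0.07980861296720472 [ 0.6316 -0.3067] 0.1036964454209212
0.1 [ 0.6276 -0.2683] 0.07529900459429956 [ 0.6305 -0.2967] 0.09248853530925004
0.12 [ 0.6232 -0.272 ] 0.07078939622138647 [ 0.6295 -0.2867] 0.0812806251975893
0.14 [ 0.6188 -0.2756] 0.06627978784847892 [ 0.6285 -0.2767] 0.07007271508592414
```

View pics/sd2.png

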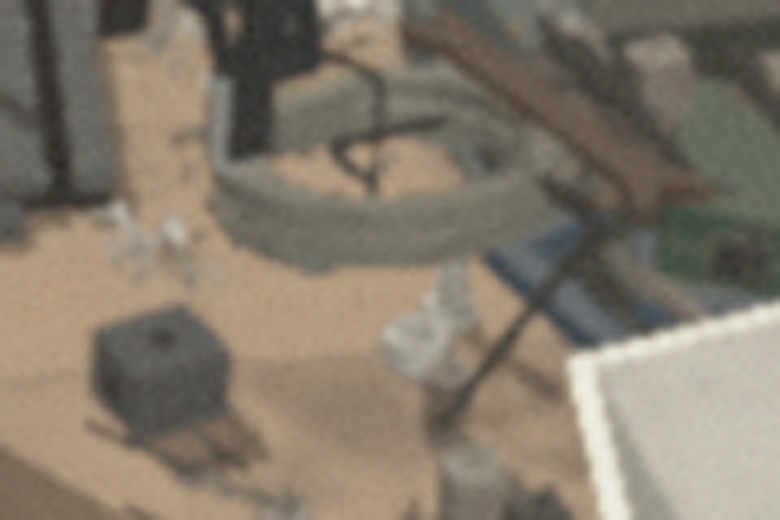

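The coil hangs at z≈0.11–0.14, centred near (0.62,-0.276), so the gripper body can't come straight down over the low block. I'll use one open finger from the clear side to push the block out along +y first.

>>> {"op": "play_rows", "data": {"steps": "0.085 -0.058 -0.016 0 0;0.085 -0.058 -0.016 0 0;0.085 -0.057 0.037 -0.1 -0.3;0.085 -0.057 0.037 -0.1 -0.5;0.085 -0.057 0.037 -0.1 -0.7;0.085 -0.057 0.037 -0.1 -0.85;0.085 -0.057 0.037 -0.1 -1;0.085 -0.057 0.037 -0.1 -1.1;0.085 -0.057 0.037 -0.1 -1.25;0.085 -0.057 0.037 -0.1 -1.35;0.085 -0.057 0.037 -0.1 -1.45;0.085 -0.057 0.037 -0.1 -1.56"}}

```text
t: 2.93
tcp_pos: [0.5009, -0.2882, 0.2029]
ee_rot: [[0.047, 0.999, 0.004], [0.999, -0.047, -0.004], [-0.004, 0.004, -1.0]]
wrist_force: [-0.0, -0.6, 0.3]
opening: 0.0849
grasp_force: 0.0
```

```bash
python3 go.py .499 -.286 0.002 105
```

```text
t 2.9333 h 87.27813204008638 shift [ 0.0028 -0.0028  0.2009] turn -0.3093049455041832 rows 4.8181059456193145 2.4751212234516236
```

>>> {"op": "play_rows", "data": {"steps": "0.085 0.003 -0.003 0.03 -0.31;0.085 0.003 -0.003 0.06 -0.31;0.085 0.003 -0.003 0.09 -0.31;0.085 0.003 -0.003 0.12 -0.31;0.085 0.003 -0.003 0.14 -0.31;0.085 0.003 -0.003 0.16 -0.31;0.085 0.003 -0.003 0.175 -0.31;0.085 0.003 -0.003 0.19 -0.31;0.085 0.003 -0.003 0.198 -0.31;0.085 0.003 -0.003 0.198 -0.31"}}

```text
t: 3.77
tcp_pos: [0.4978, -0.2841, 0.0023]
ee_rot: [[-0.254, 0.967, 0.0], [0.967, 0.254, -0.0], [-0.0, 0.0, -1.0]]
wrist_force: [-0.3, 0.2, 0.7]
opening: 0.0851
grasp_force: 0.0
```

```bash
python3 snap.py w3
```

```text
3.7667 [ 0.4978 -0.2841  0.0023] [-40.8727  43.5181  97.5645  -0.0192  38.8958 -55.5794]
[[-0.2541  0.9672  0.0001]
 [ 0.9672  0.2541 -0.0004]
 [-0.0004  0.     -1.    ]]
```

View pics/w3.png

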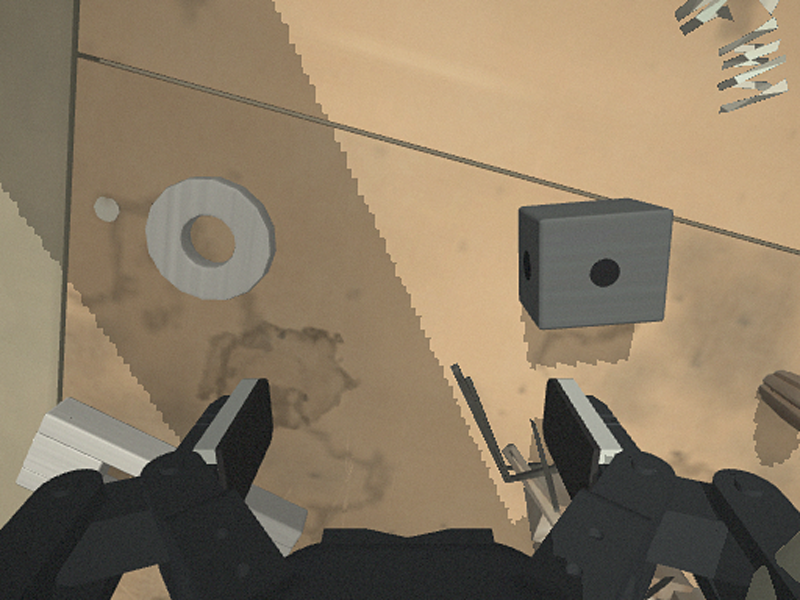

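```bash
python3 - <<'E'
from m import *
rect("w3","low",[(541,220),(673,209),(665,320),(540,328)],.03)
T,_=pickle.load(open("w3.pkl","rb"))
c=W("w3",[(541,220),(673,209),(665,320),(540,328)],.03).mean(0)
print(np.linalg.inv(T)@np.r_[c,.03,1]);print("washer",W("w3",[(211,238)],.009))
E
```

```text
low c [ 0.5476 -0.2303] sides [0.0387 0.0351 0.0394 0.0345] ang [  19.4616  -69.6602 -161.3956  109.0858]
[ 0.0393  0.0619 -0.0278  1.    ]
washer [[ 0.4224 -0.2567]]
```

>>> {"op": "play_rows", "data": {"steps": "0.085 0.005 0.003 0 -0.05;0.085 0.009 0.006 0 -0.05;0.085 0.015 0.008 0 -0.05;0.085 0.023 0.009 0 -0.05;0.085 0.031 0.009 0 -0.05;0.085 0.039 0.009 0 -0.05;0.085 0.047 0.009 0 -0.05;0.085 0.055 0.009 0 -0.05;0.085 0.063 0.009 0 -0.05;0.085 0.069 0.009 0 -0.05;0.085 0.074 0.009 0 -0.05;0.085 0.066 0.007 -0.03 -0.05"}}

```text
t: 4.82
tcp_pos: [0.4836, -0.2119, 0.028]
ee_rot: [[-0.306, 0.952, -0.011], [0.952, 0.306, 0.008], [0.011, -0.008, -1.0]]
wrist_force: [-0.5, 0.4, -0.7]
opening: 0.0852
grasp_force: 0.0
```

```bash
python3 snap.py w4; python3 - <<'E'
from m import *
T,im=pickle.load(open("w4.pkl","rb"))
cv2.imwrite("pics/w4c.png",cv2.resize(im[60:260,200:512],(780,500)))
E
```

```text
4.8167 [ 0.4836 -0.2119  0.028 ] [-35.8091  39.2293 103.1293   0.029   38.4439 -53.6324]
[[-0.3056  0.9521 -0.0112]
 [ 0.9521  0.3057  0.0084]
 [ 0.0115 -0.0081 -0.9999]]
```

View pics/w4c.png

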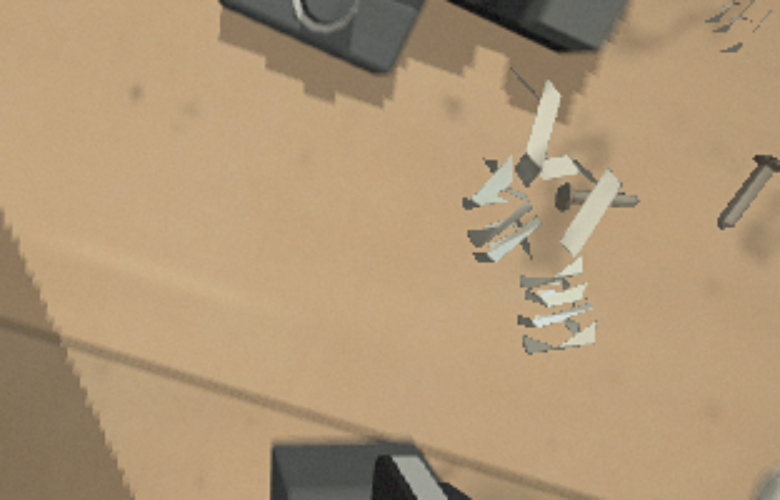

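```bash
python3 - <<'E'
from m import *
k=800/512
pts=[((200+x/2.5)*k,(60+y/2.5)*k) for x,y in[(274,447),(413,444)]]
P=W("w4",pts,.03);print(P);T,_=pickle.load(open("w4.pkl","rb"))
for p in P:print(np.linalg.inv(T)@np.r_[p,.03,1])
E
```

```text
[[ 0.516  -0.2106]
 [ 0.5476 -0.1995]]
[-0.0086  0.0312 -0.0024  1.    ]
[-0.0077  0.0647 -0.0027  1.    ]
```

>>> {"op": "play_rows", "data": {"steps": "0.04 -0.02 0 -0.03 0;0.04 -0.05 -0.01 -0.04 0;0.04 -0.05 -0.01 -0.04 0;0.04 -0.05 -0.01 -0.04 0;0.04 -0.05 -0.01 -0.04 0;0.04 -0.05 -0.01 -0.04 0;0.04 -0.05 -0.01 -0.04 0;0.04 -0.05 -0.01 -0.04 0"}}

```text
t: 5.53
tcp_pos: [0.4934, -0.2664, 0.0714]
ee_rot: [[-0.305, 0.952, -0.001], [0.952, 0.305, 0.001], [0.002, -0.001, -1.0]]
wrist_force: [0.4, 0.7, 0.3]
opening: 0.0401
grasp_force: 0.0
```

```bash
python3 snap.py w5
```

```text
5.5333 [ 0.4934 -0.2664  0.0714] [-39.7877  36.3345  97.7752   0.0054  46.0046 -57.5418]
[[-0.3049  0.9524 -0.0015]
 [ 0.9524  0.3049  0.0013]
 [ 0.0017 -0.001  -1.    ]]
```

View pics/w5.png

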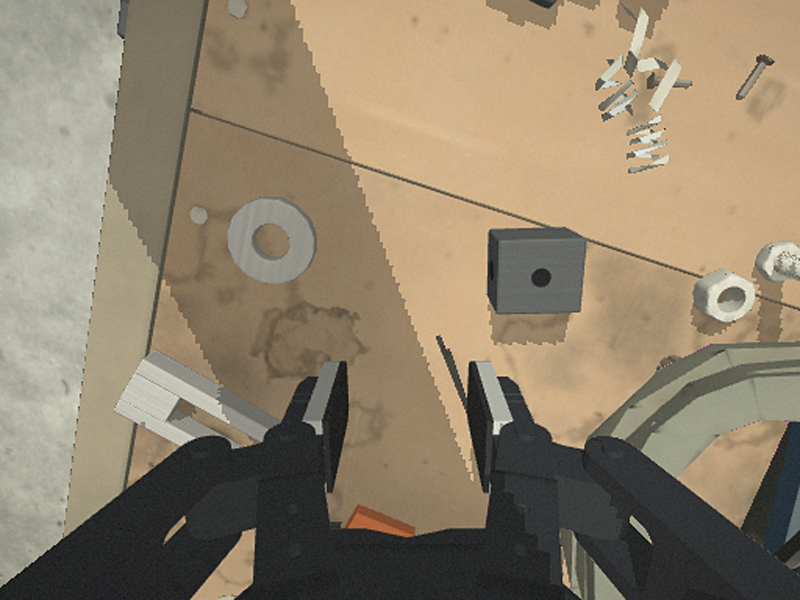

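```bash
python3 - <<'E'
from m import *
p=[(498,240),(586,238),(582,312),(498,313)]
rect("w5","low",p,.03);c=W("w5",p,.03).mean(0)
T,im=pickle.load(open("w5.pkl","rb"));print(np.linalg.inv(T)@np.r_[c,.03,1])
print("washer",W("w5",[(271,240)],.009),"ringlow",W("w5",[(640,420),(715,345),(590,500)],.12))
E
```

```text
low c [ 0.5479 -0.2303] sides [0.0393 0.0353 0.0395 0.0349] ang [  19.017   -68.7877 -161.5803  111.0353]
[0.0177 0.063  0.0414 1.    ]
washer [[ 0.4215 -0.2572]] ringlow [[ 0.5588 -0.2451]
 [ 0.5678 -0.2174]
 [ 0.5567 -0.2754]]
```

The block hasn't moved, so the open fingertips sit about 39 mm behind the TCP and the finger passed over it. I'll lower further, checking the force as I go, and push again.

>>> {"op": "play_rows", "data": {"steps": "0.085 -0.02 0.003 0 0;0.085 -0.02 0.003 0 0;0.085 -0.02 0.003 0.01 0;0.085 -0.02 0.003 0.02 0;0.085 -0.02 0.003 0.035 0;0.085 -0.02 0.003 0.05 0;0.085 -0.02 0.003 0.06 0;0.085 -0.02 0.003 0.07 0;0.085 -0.02 0.003 0.078 0;0.085 -0.02 0.003 0.083 0;0.085 -0.02 0.003 0.083 0"}}

```text
t: 6.5
tcp_pos: [0.5022, -0.2851, -0.0121]
ee_rot: [[-0.304, 0.953, -0.002], [0.953, 0.304, 0.001], [0.002, -0.001, -1.0]]
wrist_force: [-0.2, 0.9, -0.2]
opening: 0.0851
grasp_force: 0.0
```

>>> {"op": "play_rows", "data": {"steps": "0.085 0 0 0.002 0;0.085 0 0 0.004 0;0.085 0 0 0.004 0"}}

```text
t: 6.75
tcp_pos: [0.503, -0.2859, -0.0147]
ee_rot: [[-0.304, 0.953, 0.001], [0.953, 0.304, -0.0], [-0.001, 0.0, -1.0]]
wrist_force: [0.1, -0.1, 0.2]
opening: 0.0848
grasp_force: 0.0
```

>>> {"op": "play_rows", "data": {"steps": "0.085 0 0 0.002 0;0.085 0 0 0.004 0;0.085 0 0 0.005 0;0.085 0 0 0.005 0"}}

```text
t: 7.08
tcp_pos: [0.5027, -0.2857, -0.02]
ee_rot: [[-0.304, 0.953, -0.0], [0.953, 0.304, 0.0], [0.0, -0.0, -1.0]]
wrist_force: [-0.6, -0.7, -0.1]
opening: 0.0851
grasp_force: 0.0
```

>>> {"op": "play_rows", "data": {"steps": "0.085 0 0 0.002 0;0.085 0 0 0.004 0;0.085 0 0 0.004 0"}}

```text
t: 7.33
tcp_pos: [0.5026, -0.2856, -0.0243]
ee_rot: [[-0.304, 0.953, -0.0], [0.953, 0.304, 0.0], [0.001, -0.0, -1.0]]
wrist_force: [-0.6, 0.3, -0.8]
opening: 0.0851
grasp_force: 0.0
```

>>> {"op": "play_rows", "data": {"steps": "0.085 0.007 0.001 0 0;0.085 0.013 0.003 0 0;0.085 0.02 0.004 0 0;0.085 0.027 0.005 0 0;0.085 0.034 0.006 0 0;0.085 0.041 0.006 0 0;0.085 0.048 0.006 0 0;0.085 0.055 0.006 0 0;0.085 0.062 0.006 0 0;0.085 0.069 0.006 0 0;0.085 0.075 0.006 0 0;0.085 0.075 0.006 0 0"}}

```text
t: 8.33
tcp_pos: [0.4846, -0.2106, -0.0239]
ee_rot: [[-0.305, 0.952, -0.002], [0.952, 0.305, 0.002], [0.002, -0.001, -1.0]]
wrist_force: [-0.3, 0.9, 0.7]
opening: 0.0848
grasp_force: 0.1
```

```bash
python3 snap.py w6;python3 - <<'E'
from m import *
T,im=pickle.load(open("w6.pkl","rb"))
R=T.copy()
for d in (0.0,):
  h=[.011+.018,.051]
g=cv2.cvtColor(im,cv2.COLOR_BGR2HSV)
m=((g[...,2]<110)&(g[...,1]<60)).astype(np.uint8);m[225:]=0
n,l,s,c=cv2.connectedComponentsWithStats(m)
for i in range(1,n):
  if s[i,4]>300:print(s[i],c[i],ray("wrist",c[i][0],c[i][1],.03,T),np.linalg.inv(T)@np.r_[ray("wrist",c[i][0],c[i][1],.03,T),1])
E
```

```text
8.3333 [ 0.4846 -0.2106 -0.0239] [-35.6271  44.6596 104.3175   0.0296  31.1614 -53.3969]
[[-0.3048  0.9524 -0.0018]
 [ 0.9524  0.3048  0.0016]
 [ 0.0021 -0.0012 -1.    ]]
[   0    0   53  225 4281] [26.8722 65.7484] [ 0.3822 -0.1536  0.03  ] [ 0.0857 -0.0803 -0.0537  1.    ]
[  294     0   218    90 14301] [407.605   35.5978] [ 0.5048 -0.1045  0.03  ] [ 0.0951  0.0515 -0.0538  1.    ]
[ 344  160  132   65 5226] [405.269  200.1387] [ 0.5304 -0.1589  0.03  ] [ 0.0355  0.0593 -0.0539  1.    ]
```

>>> {"op": "play_rows", "data": {"steps": "0.085 -0.005 0 -0.02 0;0.085 -0.005 0 -0.055 0;0.085 -0.005 0 -0.06 0;0.085 0.029 0.03 -0.06 0;0.085 0.029 0.059 -0.06 0;0.085 0.029 0.059 -0.06 0;0.085 0.029 0.059 -0.04 0;0.085 0.029 0.059 -0.02 0;0.085 0.029 0.059 -0.005 0;0.085 0.029 0.059 0.003 0;0.085 0.029 0.059 0.003 0;0.04 0.029 0.059 0.003 0"}}

```text
t: 9.38
tcp_pos: [0.5328, -0.1669, -0.0272]
ee_rot: [[-0.304, 0.953, -0.001], [0.953, 0.304, 0.001], [0.001, -0.001, -1.0]]
wrist_force: [-0.4, -1.3, 0.5]
opening: 0.0753
grasp_force: 0.0
```

>>> {"op": "play_rows", "data": {"steps": "0.03 0 0 0 0;0.03 0 0 0 0;0.03 0 0 0 0;0.03 0 0 0 0;0.03 0 0 0 0;0.03 0 0 0 0;0.03 0 0 0 0"}}

```text
t: 9.97
tcp_pos: [0.5368, -0.1683, -0.0244]
ee_rot: [[-0.304, 0.953, 0.008], [0.953, 0.304, -0.004], [-0.006, 0.007, -1.0]]
wrist_force: [4.0, 0.8, 5.0]
opening: 0.0504
grasp_force: 61.2
```

>>> {"op": "play_rows", "data": {"steps": "0.085 0 0 0 0;0.085 0 0 0 0;0.085 0 0 0 0;0.085 -0.002 0 -0.04 0;0.085 -0.004 0 -0.08 0;0.085 -0.004 0 -0.08 0"}}

```text
t: 10.47
tcp_pos: [0.538, -0.173, 0.0583]
ee_rot: [[-0.304, 0.953, 0.009], [0.953, 0.304, -0.005], [-0.008, 0.007, -1.0]]
wrist_force: [0.5, -1.3, 1.1]
opening: 0.085
grasp_force: 0.0
```

```bash
python3 snap.py w7
```

```text
10.4667 [ 0.538  -0.173   0.0583] [-29.1452  37.5926  98.0718  -0.0131  43.7428 -46.84  ]
[[-0.3041  0.9526  0.009 ]
 [ 0.9526  0.3041 -0.0052]
 [-0.0077  0.007  -0.9999]]
```

View pics/w7.png

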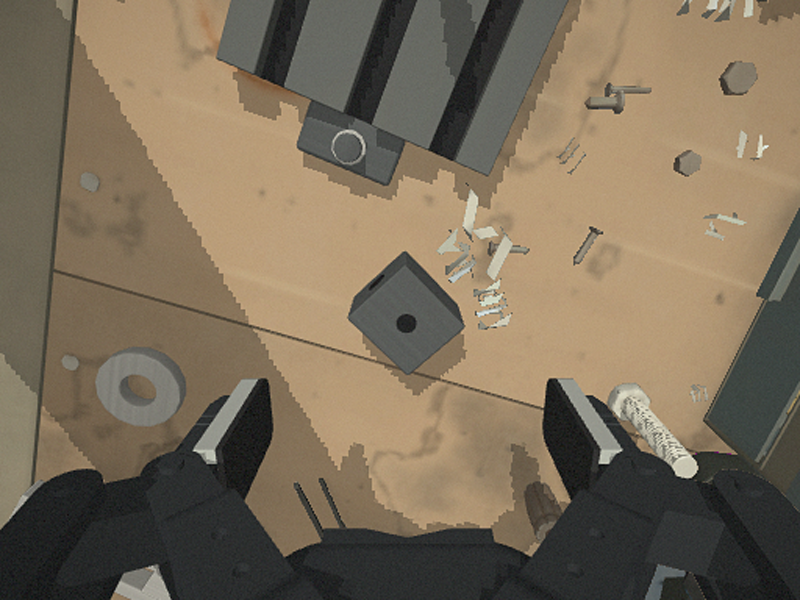

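The block now stands about 45° to the tool: top face at (350,318), (405,268), (464,325), (408,374). The face with the hole, a ±x face, points up-left.

```bash
python3 - <<'E'
from m import *
p=[(350,318),(406,266),(464,325),(408,374)]
rect("w7","low",p,.03);c=W("w7",p,.03).mean(0);print("hole",W("w7",[(406,323)],.03))
print("plate end corners/lug",W("w7",[(218,58),(488,174)],.018), W("w7",[(348,147)],.014))
print("slots",W("w7",[(262,80),(284,88),(348,118),(368,126),(434,150),(458,162)],.018))
E
python3 go.py .5355 -.1665 .02 62
```

```text
low c [ 0.5395 -0.172 ] sides [0.0343 0.0375 0.0348 0.0378] ang [  61.4187  -28.8926 -118.1147  150.3943]
hole [[ 0.5392 -0.1727]]
plate end corners/lug [[ 0.4357 -0.0921]
 [ 0.5534 -0.1016]] [[ 0.4932 -0.1093]]
slots [[ 0.454  -0.0947]
 [ 0.463  -0.0949]
 [ 0.4906 -0.098 ]
 [ 0.4993 -0.0985]
 [ 0.5283 -0.0993]
 [ 0.5396 -0.1008]]
t 10.5167 h 107.69895631006463 shift [0.0061 0.0004 0.0363] turn 0.7975972523356665 rows 0.8834548276851188 6.38253579749506
```

>>> {"op": "play_rows", "data": {"steps": "0.085 0 0.002 0 0.12;0.085 0 0.002 0 0.24;0.085 0 0.002 0 0.36;0.085 0 0.002 0 0.48;0.085 0 0.002 0.01 0.6;0.085 0 0.002 0.02 0.72;0.085 0 0.002 0.035 0.81;0.085 0 0.002 0.055 0.81;0.085 0 0.002 0.07 0.81;0.085 0 0.002 0.079 0.81;0.085 0 0.002 0.079 0.81;0.03 0 0.002 0.079 0.81"}}

```text
t: 11.52
tcp_pos: [0.5355, -0.1697, -0.0266]
ee_rot: [[0.48, 0.877, -0.002], [0.877, -0.48, 0.001], [-0.0, -0.002, -1.0]]
wrist_force: [0.4, 0.4, 0.3]
opening: 0.0751
grasp_force: 0.0
```

>>> {"op": "play_rows", "data": {"steps": "0.03 0 0 0 0;0.03 0 0 0 0;0.03 0 0 0 0;0.03 0 0 0 0;0.03 0 0 0 0;0.03 0 0 0 0;0.03 0 0 0 0"}}

```text
t: 12.1
tcp_pos: [0.5377, -0.1709, -0.0246]
ee_rot: [[0.48, 0.877, 0.003], [0.877, -0.48, -0.002], [0.0, 0.004, -1.0]]
wrist_force: [0.5, 0.1, 6.9]
opening: 0.0392
grasp_force: 61.8
```

>>> {"op": "play_rows", "data": {"steps": "0.03 0 0 -0.03 0;0.03 0 0 -0.06 0;0.03 0.005 -0.02 -0.09 -0.1;0.03 0.017 -0.055 -0.125 -0.2;0.03 0.017 -0.055 -0.125 -0.3;0.03 0.017 -0.055 -0.125 -0.42;0.03 0.017 -0.055 -0.125 -0.42;0.03 0.017 -0.055 -0.125 -0.42"}}

```text
t: 12.77
tcp_pos: [0.4957, -0.1285, 0.0989]
ee_rot: [[0.084, 0.996, -0.001], [0.996, -0.084, 0.0], [0.0, -0.001, -1.0]]
wrist_force: [0.3, 0.4, -2.9]
opening: 0.0391
grasp_force: 62.2
```

```bash
python3 snap.py w8
```

```text
12.7667 [ 0.4957 -0.1285  0.0989] [-27.0469  31.0268 103.8501  -0.0066  45.172  -22.2447]
[[ 0.0836  0.9965 -0.0008]
 [ 0.9965 -0.0836  0.0003]
 [ 0.0002 -0.0008 -1.    ]]
```

View pics/w8.png

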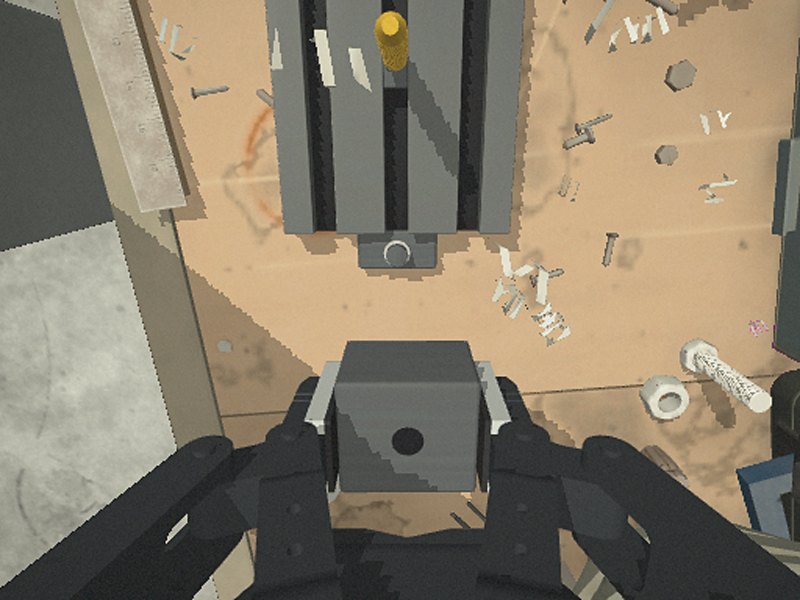

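The block is held squarely. The stud tip is at (391,20) and its foot at about (397,80). The plate end edge runs from (285,233) to (512,233).

```bash
python3 - <<'E'
from m import *
e=W("w8",[(285,233),(512,233),(265,0),(527,0)],.018);print(e)
for a,b in((0,1),(0,2),(1,3)):
    d=e[b]-e[a];print(a,b,np.linalg.norm(d),np.degrees(np.arctan2(d[1],d[0])))
print("tip",W("w8",[(391,20)],.084),"cone base",W("w8",[(393,32)],.078))
T,_=pickle.load(open("w8.pkl","rb"))
print("slot mid",W("w8",[(397,232),(397,100)],.018))
for z in (.07,.08): print("hole in tool",z,np.linalg.inv(T)@np.r_[W("w8",[(407,441)],T[2,3]+.0246+.03)[0],T[2,3]+.0546,1])
E
```

```text
[[ 0.4354 -0.0921]
 [ 0.5553 -0.1022]
 [ 0.4438  0.0159]
 [ 0.564   0.0057]]
0 1 0.12031340647431303 -4.854348149130475
0 2 0.10833652061876534 85.51707090372093
1 3 0.10834880073972812 85.36637017212782
tip [[ 0.5016 -0.0113]] cone base [[ 0.5019 -0.0138]]
slot mid [[ 0.4946 -0.0966]
 [ 0.5005 -0.0318]]
hole in tool 0.07 [-0.0017  0.0014 -0.0546  1.    ]
hole in tool 0.08 [-0.0017  0.0014 -0.0546  1.    ]
```

>>> {"op": "play_rows", "data": {"steps": "0.03 0.03 -0.002 0 0;0.03 0.06 -0.005 0 0;0.03 0.069 -0.005 0.02 0;0.03 0.069 -0.005 0.05 0;0.03 0.069 -0.005 0.075 0;0.03 0.069 -0.005 0.09 0;0.03 0.069 -0.005 0.098 0;0.03 0.069 -0.005 0.103 0;0.03 0.069 -0.005 0.105 0;0.03 0.069 -0.005 0.105 0"}}

```text
t: 13.65
tcp_pos: [0.497, -0.0599, -0.0058]
ee_rot: [[0.082, 0.997, 0.0], [0.997, -0.082, -0.0], [-0.0, 0.0, -1.0]]
wrist_force: [-0.1, -1.0, -3.3]
opening: 0.0391
grasp_force: 62.2
```

>>> {"op": "play_rows", "data": {"steps": "0.03 0 0 0.0015 0;0.06 0 0 0.0015 0;0.06 0 0 0.0015 0;0.06 0 0 0.0015 0;0.06 0 0 -0.03 0;0.085 0 0 -0.07 0;0.085 0 0 -0.11 0;0.085 0 0 -0.15 0;0.085 0 0 -0.18 0;0.085 0 0 -0.18 0"}}

```text
t: 14.48
tcp_pos: [0.5012, -0.0609, 0.1808]
ee_rot: [[0.081, 0.997, 0.014], [0.997, -0.081, -0.005], [-0.004, 0.014, -1.0]]
wrist_force: [0.6, -1.0, -0.5]
opening: 0.0849
grasp_force: 0.0
```

```bash
python3 go.py .43 .30 .2 85.4; python3 snap.py w9;  python3 - <<'E'
from m import *
T,im=pickle.load(open("w9.pkl","rb"));k=800/512
O=np.array([.5038,.0077]);ex=np.array([.9967,-.081]);ey=np.array([.081,.9967])
P=lambda x,y,z:proj("wrist",np.r_[O+x*ex+y*ey,z],T)
for y in(-.069,):
  q=[P(a,y+b,.048) for a,b in((-.02,.018),(.02,.018),(.02,-.018),(-.02,-.018))];print(np.array(q),P(0,y,.048))
g=cv2.cvtColor(im,cv2.COLOR_BGR2GRAY)
c=P(0,-.069,.048).astype(int);print(g[c[1]-4:c[1]+5,c[0]-5:c[0]+6])
E
```

```text
t 14.4833 h 85.37411458296305 shift [ 0.3539 -0.0997 -0.0219] turn -0.0004517857555467908 rows 8.833848578746682 0.0036152817090726584
14.4833 [ 0.5012 -0.0609  0.1808] [-19.6348  22.7197 101.335    0.0045  55.0975 -15.013 ]
[[ 0.0806  0.9966  0.014 ]
 [ 0.9967 -0.0806 -0.0049]
 [-0.0038  0.0143 -0.9999]]
[[234.0908 152.3517]
 [273.9495 152.207 ]
 [273.4952 186.2946]
 [235.0411 186.4969]] [254.1647 169.6433]
[[ 95  94  97  92  94  95  92  97  95  98  94]
 [ 95  97  95  96  84  65  57  70  80  97  95]
 [ 98 101  99  68  37  36  39  38  33  69  98]
 [ 99 100  78  35  37  34  38  36  43  33  63]
 [ 96 100  47  36  38  39  42  41  39  33  62]
 [ 94  98  45  34  42  37  39  37  41  38  43]
 [ 93  98  50  38  39  39  42  41  38  41  46]
 [ 94  97  63  37  41  43  39  38  38  34  74]
 [ 93  93 103  60  38  38  38  38  37  60  94]]
```

The low block's hole is within 1 px of where it should be. Now the housing.

>>> {"op": "play_rows", "data": {"steps": "0.085 0.354 -0.1 -0.022 0;0.085 0.354 -0.1 -0.022 0;0.085 0.354 -0.1 -0.022 0;0.085 0.354 -0.1 -0.022 0;0.085 0.354 -0.1 -0.022 0;0.085 0.354 -0.1 -0.022 0;0.085 0.354 -0.1 -0.022 0;0.085 0.354 -0.1 -0.022 0;0.085 0.354 -0.1 -0.022 0;0.085 0.354 -0.1 -0.022 0;0.085 0.354 -0.1 -0.022 0"}}

```text
t: 15.45
tcp_pos: [0.4241, 0.3025, 0.1948]
ee_rot: [[0.077, 0.997, -0.002], [0.997, -0.077, -0.001], [-0.001, -0.002, -1.0]]
wrist_force: [-0.2, -0.4, -0.7]
opening: 0.0851
grasp_force: 0.0
```

```bash
python3 snap.py w10
```

```text
15.45 [0.4241 0.3025 0.1948] [23.2095 23.1577 97.5436 -0.0229 59.4353 27.6151]
[[ 0.0766  0.9971 -0.0021]
 [ 0.9971 -0.0766 -0.0013]
 [-0.0014 -0.002  -1.    ]]
```

View pics/w10.png

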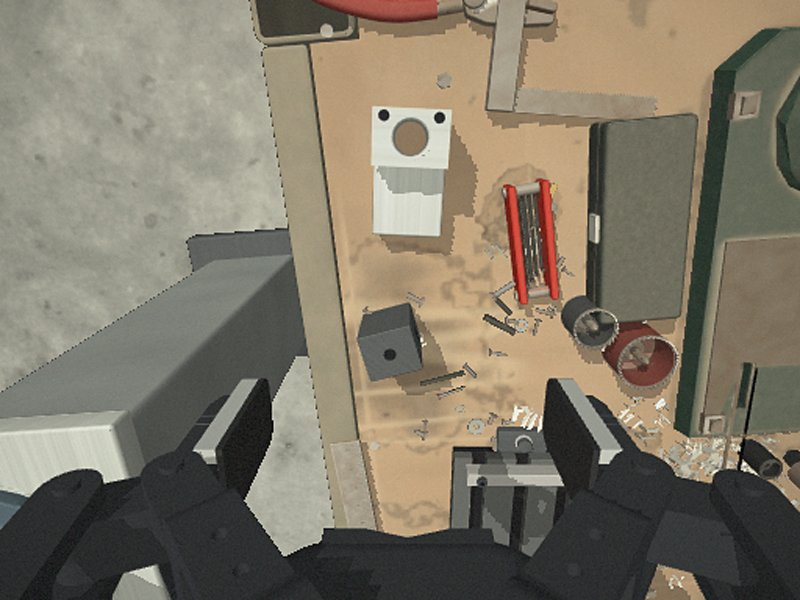

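The housing's tall top is at (373,106)–(448,168) and its foot at (374,166)–(440,236). The tall end points to +y, so it only needs a small turn.

```bash
python3 - <<'E'
from m import *
rect("w10","tall",[(373,106),(451,111),(448,168),(372,163)],.045)
rect("w10","foot",[(375,166),(443,170),(440,236),(374,232)],.022)
print("bore",W("w10",[(410,137)],.045))
print("tallblk",W("w10",[(390,355)],.052), "stopbar",W("w10",[(467,466),(560,462)],.032))
E
```

```text
tall c [0.4342 0.3813] sides [0.0489 0.0346 0.0494 0.0345] ang [ -7.878  -96.0409 171.912   83.2139]
foot c [0.429  0.3382] sides [0.0474 0.0466 0.048  0.0464] ang [ -7.7082 -95.7988 172.0549  83.4683]
bore [[0.4336 0.3817]]
tallblk [[0.4079 0.2341]] stopbar [[0.4612 0.1188]
 [0.5381 0.1168]]
```

>>> {"op": "play_rows", "data": {"steps": "0.085 0.03 0.003 0.02 0.04;0.085 0.054 0.003 0.05 0.04;0.085 0.054 0.003 0.09 0.04;0.085 0.054 0.003 0.13 0.04;0.085 0.054 0.003 0.16 0.04;0.085 0.054 0.003 0.185 0.04;0.085 0.054 0.003 0.2 0.04;0.085 0.054 0.003 0.212 0.04;0.085 0.054 0.003 0.218 0.04;0.085 0.054 0.003 0.218 0.04;0.04 0.054 0.003 0.218 0.04;0.04 0.054 0.003 0.218 0.04"}}

```text
t: 16.5
tcp_pos: [0.434, 0.355, -0.0208]
ee_rot: [[0.121, 0.993, 0.002], [0.993, -0.121, 0.001], [0.001, 0.002, -1.0]]
wrist_force: [-0.5, 0.3, 0.1]
opening: 0.0639
grasp_force: 0.0
```

>>> {"op": "play_rows", "data": {"steps": "0.04 0 0 0 0;0.04 0 0 0 0;0.04 0 0 0 0;0.04 0 0 0 0;0.04 0 0 0 0;0.04 0 0 0 0"}}

```text
t: 17.0
tcp_pos: [0.4322, 0.355, -0.0204]
ee_rot: [[0.121, 0.993, -0.001], [0.993, -0.121, -0.0], [-0.0, -0.001, -1.0]]
wrist_force: [-2.3, 0.1, 4.6]
opening: 0.0491
grasp_force: 63.6
```

```bash
python3 go.py .5070 .0465 .13 85.35
```

```text
t 17.0 h 83.07147097314629 shift [-0.2972  0.1114 -0.1504] turn -0.03976783362085943 rows 8.42256141256507 0.31823031101308713
```

>>> {"op": "play_rows", "data": {"steps": "0.04 0 0 -0.04 0;0.04 0 0 -0.08 0;0.04 0 0 -0.11 0;0.04 -0.06 0.022 -0.15 0;0.04 -0.2985 0.1115 -0.15 -0.04;0.04 -0.2985 0.1115 -0.15 -0.04;0.04 -0.2985 0.1115 -0.15 -0.04;0.04 -0.2985 0.1115 -0.15 -0.04;0.04 -0.2985 0.1115 -0.15 -0.04;0.04 -0.2985 0.1115 -0.15 -0.04;0.04 -0.2985 0.1115 -0.15 -0.04;0.04 -0.2985 0.1115 -0.15 -0.04"}}

```text
t: 18.0
tcp_pos: [0.5113, 0.0389, 0.1294]
ee_rot: [[0.086, 0.996, 0.006], [0.996, -0.086, -0.004], [-0.003, 0.007, -1.0]]
wrist_force: [0.9, 0.5, -3.6]
opening: 0.0487
grasp_force: 64.8
```

```bash
python3 go.py .5069 .0452 -.0024 85.35;python3 snap.py w11; python3 - <<'E'
from m import *
T,im=pickle.load(open("w11.pkl","rb"))
# bore: dark/brown hole centre in hand, expect tool x=+.025+.0014, z=-(.0204+.045)+... 
for dx in (.0264,):
  p=(T@np.r_[dx,0,-(.0454+0.0)+.0204-.0,1])[:3]
  u=proj("wrist",p,T);print(u)
g=cv2.cvtColor(im,cv2.COLOR_BGR2GRAY);m=(g>170).astype(np.uint8)
n,l,s,c=cv2.connectedComponentsWithStats(m)
for i in range(1,n):
  if s[i,4]>400:print(s[i],c[i])
E
```

```text
t 18.0 h 85.04633544029227 shift [ 0.0063 -0.0058  0.1317] turn -0.005299946388518742 rows 3.1649483852228695 0.04241125135582776
18.0 [0.5113 0.0389 0.1294] [ -8.0529  28.0219 102.7022  -0.2032  48.8865  -2.9667]
[[ 0.0863  0.9962  0.0064]
 [ 0.9963 -0.0863 -0.0036]
 [-0.003   0.0066 -1.    ]]
[257.4863 198.3048]
[192 102 117  14 898] [252.6804 106.6448]
[353 102  44  33 501] [376.8982 116.0259]
[390 121  34  53 643] [406.846  146.6734]
[415 143  32  36 464] [429.819  162.3448]
[ 191  190  141   87 8187] [260.8406 234.4262]
[ 237  280   73   44 1784] [281.9574 296.2534]
```

>>> {"op": "play_rows", "data": {"steps": "0.04 0 0 0 0;0.04 0 0 0.03 0;0.04 0 0 0.06 0;0.04 0 0 0.085 0;0.04 0 0 0.1 0;0.04 0 0 0.112 0;0.04 0 0 0.12 0;0.04 0 0 0.12 0;0.04 0 0 0.12 0"}}

```text
t: 18.8
tcp_pos: [0.5074, 0.0462, 0.0081]
ee_rot: [[0.079, 0.997, -0.001], [0.997, -0.079, 0.0], [0.0, -0.001, -1.0]]
wrist_force: [-0.3, 0.1, -2.8]
opening: 0.0486
grasp_force: 64.6
```

```bash
python3 go.py .5069 .0452 -.0024 85.35;python3 snap.py w12; python3 - <<'E'
from m import *
T,im=pickle.load(open("w12.pkl","rb"))
g=cv2.cvtColor(im,cv2.COLOR_BGR2GRAY);print((g[150:300:6,261]))
# predicted tall-top +y edge and -y edge rows, if mid offset d
for d in(-.004,0.0014,.006):
  print(d,[proj("wrist",(T@np.r_[d+a,0,-.0454+.0204,1])[:3],T)[1].round(1) for a in(.043,.036,.014,.007)])
print(g[160:200,261]); 
E
```

```text
t 18.8 h 85.45609798990888 shift [-0.001  -0.0004  0.0105] turn 0.0018517592536578349 rows 0.2537818550074689 0.014818155015207987
18.8 [0.5074 0.0462 0.0081] [ -7.3853  40.5028 106.8036   0.0056  32.7295  -2.8461]
[[ 0.0792  0.9969 -0.0006]
 [ 0.9969 -0.0792  0.0001]
 [ 0.0001 -0.0006 -1.    ]]
[179  29 173 164 160 162 155 209 210 169  30 122 116 110 114 166 158 166
 164 220 212 213 214 207 207]
-0.004 [np.float64(174.0), np.float64(187.6), np.float64(228.1), np.float64(240.3)]
0.0014 [np.float64(163.2), np.float64(177.1), np.float64(218.5), np.float64(230.9)]
0.006 [np.float64(153.8), np.float64(168.0), np.float64(210.2), np.float64(222.8)]
[ 25 101 173 171 165 163 161 159 164 166 161 163 162 162 160 164 166 165
 161 163 162 163 159 155 159 158 155 158 160 159 213 208 209 206 209 205
 212 209 210 208]
```

```bash
python3 - <<'E'
from m import *
T,im=pickle.load(open("w12.pkl","rb"))
for d in(-.004,0.0014,.006):
  print(d,[proj("wrist",(T@np.r_[d+a,0,-.0654,1])[:3],T)[1].round(1) for a in(.043,.036,.014,.007)])
E
```

```text
-0.004 [np.float64(203.8), np.float64(221.6), np.float64(273.3), np.float64(288.6)]
0.0014 [np.float64(189.6), np.float64(207.9), np.float64(261.2), np.float64(276.8)]
0.006 [np.float64(177.1), np.float64(195.9), np.float64(250.5), np.float64(266.6)]
```

>>> {"op": "play_rows", "data": {"steps": "0.04 0 0 0.005 0;0.04 0 0 0.009 0;0.04 0 0 0.011 0;0.04 0 0 0.0115 0;0.07 0 0 0.0115 0;0.07 0 0 0.0115 0;0.07 0 0 0.0115 0;0.07 0 0 -0.02 0;0.07 0 0 -0.06 0;0.07 0 0 -0.1 0;0.07 0 0 -0.14 0;0.07 0 0 -0.14 0"}}

```text
t: 19.85
tcp_pos: [0.513, 0.0446, 0.1552]
ee_rot: [[0.081, 0.997, 0.015], [0.997, -0.081, -0.002], [-0.001, 0.015, -1.0]]
wrist_force: [0.8, 0.4, -0.2]
opening: 0.0699
grasp_force: 0.0
```

```bash
python3 snap.py w13; python3 - <<'E'
from m import *
T,im=pickle.load(open("w13.pkl","rb"))
O=np.array([.5038,.0077]);ex=np.array([.9967,-.081]);ey=np.array([.081,.9967])
g=cv2.cvtColor(im,cv2.COLOR_BGR2GRAY)
for nm,y,z in(("bore",.064,.063),("+yedge",.082,.063),("-yfoot",-.004,.040),("step",.046,.063)):
  print(nm,proj("wrist",np.r_[O+y*ey,z],T))
for nm,x in(("L",-.025),("R",.025)): print(nm,proj("wrist",np.r_[O+.021*ey+x*ex,.04],T))
print("rows",g[60:260:3,261])
r=int(proj("wrist",np.r_[O+.021*ey,.04],T)[1]);print("cols",r,g[r,200:330:2])
E
python3 go.py .525 -.4225 .12 82
```

```text
19.85 [0.513  0.0446 0.1552] [ -7.4831  25.6259 101.4763   0.0024  52.0096  -2.8572]
[[ 0.0807  0.9966  0.0154]
 [ 0.9967 -0.0807 -0.002 ]
 [-0.0007  0.0155 -0.9999]]
bore [249.809  151.9324]
+yedge [249.5672 131.021 ]
-yfoot [250.9669 213.9782]
step [250.0409 171.9866]
L [225.2372 190.6247]
R [276.1093 190.3268]
rows [168 168 104 156 164 201 128  98  97  98  98  96  97  94 119 111 188 184
 182 185 167  82 168 160 209 212 209 113  86  82  76 110 176 171 223 208
 211 215 160 156 159 151 209 209 210 209 210 210 208 211 209  91  82  78
 108 107  80  82  83  82  77  78  67  77  76  78  75]
cols 190 [110 111 110 108  92  37  34  36  41  42  97 109 109 108 100 207 211 208
 216 219 211 215 210 211 213 213 214 210 211 212 210 205 212 215 211 209
 206 207 211 172  47  38  32  37  35  41  83  81  81  77 109 106 108 100
 125 118 172 169 172  93 121 128 131 114 165]
t 19.9 h 85.36459402592195 shift [-0.4646  0.0512  0.0331] turn 0.058723243745269396 rows 11.23684008158965 0.4699153667488751
```

>>> {"op": "play_rows", "data": {"steps": "0.07 -0.465 0.051 -0.01 -0.12;0.07 -0.465 0.051 -0.01 -0.24;0.07 -0.465 0.051 -0.01 -0.37;0.07 -0.465 0.051 -0.01 -0.49;0.07 -0.465 0.051 -0.01 -0.62;0.07 -0.465 0.051 -0.01 -0.74;0.07 -0.465 0.051 -0.01 -0.87;0.07 -0.465 0.051 -0.01 -0.99;0.07 -0.465 0.051 -0.01 -1.12;0.07 -0.465 0.051 -0.01 -1.24;0.07 -0.465 0.051 -0.01 -1.37;0.07 -0.465 0.051 -0.01 -1.51"}}

```text
t: 20.9
tcp_pos: [0.5198, -0.4257, 0.156]
ee_rot: [[-0.976, 0.216, -0.001], [0.216, 0.976, 0.001], [0.002, 0.0, -1.0]]
wrist_force: [0.2, -0.2, 0.4]
opening: 0.0701
grasp_force: 0.0
```

>>> {"op": "play_rows", "data": {"steps": "0.05 -0.465 0.051 -0.01 -1.51;0.05 0 0 0 0;0.05 0 0 0 0"}}

```text
t: 21.15
tcp_pos: [0.5151, -0.4199, 0.1509]
ee_rot: [[-0.974, 0.225, -0.013], [0.225, 0.974, 0.011], [0.015, 0.008, -1.0]]
wrist_force: [-2.1, 2.3, -1.4]
opening: 0.0502
grasp_force: 0.0
```

```bash
python3 snap.py w14; python3 - <<'E'
from m import *
T,im=pickle.load(open("w14.pkl","rb"))
g=cv2.cvtColor(im,cv2.COLOR_BGR2HSV)
m=((g[...,0]<12)&(g[...,1]>150)&(g[...,2]>90)).astype(np.uint8)
n,l,s,c=cv2.connectedComponentsWithStats(m)
for i in range(1,n):
  if s[i,4]>200:
    k=cv2.minAreaRect(np.argwhere(l==i)[:,::-1].astype(np.float32));b=cv2.boxPoints(k)*1.5625
    print(s[i],c[i]);rect("w14","pack",b,.008)
cv2.imwrite("pics/w14c.png",cv2.resize(im[90:290,160:400],(720,600),interpolation=cv2.INTER_CUBIC))
E
python3 go.py .525 -.4225 .02 172
```

```text
21.15 [ 0.5151 -0.4199  0.1509] [ -48.7404   37.1493   78.0719   -0.1356   65.752  -125.7039]
[[-0.9744  0.2247 -0.0128]
 [ 0.2245  0.9744  0.0113]
 [ 0.015   0.0082 -0.9999]]
[247 157  27  38 832] [260.2115 176.1154]
pack c [ 0.5238 -0.4213] sides [0.0267 0.0404 0.0277 0.0404] ang [ 80.2792  -9.1247 -99.6587 169.465 ]
[  0 313  15  56 582] [  5.8574 337.3488]
pack c [ 0.6617 -0.782 ] sides [0.0907 0.0146 0.0907 0.0156] ang [ 149.6762   71.1176  -29.7079 -109.4088]
[ 20 313  18  42 482] [ 27.832  332.0954]
pack c [ 0.658 -0.75 ] sides [0.0672 0.0168 0.0672 0.0177] ang [ 149.2558   68.6803  -30.0337 -111.8381]
t 21.2 h 167.16645142722393 shift [-0.0099 -0.0016  0.1322] turn -0.08436133715001512 rows 3.180375290158868 0.6750766163095065
```

>>> {"op": "play_rows", "data": {"steps": "0.05 -0.009 0 0.03 -0.055;0.05 -0.009 0 0.06 -0.055;0.05 -0.009 0 0.09 -0.055;0.05 -0.009 0 0.11 -0.055;0.05 -0.009 0 0.13 -0.055;0.05 -0.009 0 0.13 -0.055;0.05 -0.009 0 0.13 -0.055"}}

```text
t: 21.78
tcp_pos: [0.5288, -0.4232, 0.0262]
ee_rot: [[-0.986, 0.166, -0.003], [0.166, 0.986, 0.003], [0.003, 0.003, -1.0]]
wrist_force: [0.6, 0.1, 0.3]
opening: 0.0501
grasp_force: 0.0
```

```bash
python3 go.py .5242 -.4218 -.022 170.5;  python3 snap.py w15; python3 - <<'E'
from m import *
T,im=pickle.load(open("w15.pkl","rb"))
g=cv2.cvtColor(im,cv2.COLOR_BGR2HSV)
m=((g[...,0]<12)&(g[...,1]>150)&(g[...,2]>90)).astype(np.uint8)
n,l,s,c=cv2.connectedComponentsWithStats(m)
for i in range(1,n):
  if s[i,4]>800:
    k=cv2.minAreaRect(np.argwhere(l==i)[:,::-1].astype(np.float32));b=cv2.boxPoints(k)*1.5625
    print(s[i],c[i]);rect("w15","pack",b,.008)
E
```

```text
t 21.7833 h 170.44446977268925 shift [0.0046 0.0005 0.0482] turn -0.0009691853009535389 rows 1.1623278812787095 0.007755618339490824
21.7833 [ 0.5288 -0.4232  0.0262] [ -48.1041   46.7383   80.7786    0.0055   52.7164 -128.5517]
[[-0.9861  0.166  -0.0027]
 [ 0.166   0.9861  0.0031]
 [ 0.0031  0.0026 -1.    ]]
[ 240  173   43   59 2161] [262.6404 204.2823]
pack c [ 0.5232 -0.4216] sides [0.0267 0.0406 0.0284 0.0406] ang [ 80.3406  -8.3774 -99.6992 169.2136]
```

Alignment is good, so I'll descend, check the force, then close.

>>> {"op": "play_rows", "data": {"steps": "0.05 0.005 0.001 0.02 0;0.05 0.005 0.001 0.035 0;0.05 0.005 0.001 0.045 0;0.05 0.005 0.001 0.05 0;0.05 0.005 0.001 0.05 0"}}

```text
t: 22.25
tcp_pos: [0.5246, -0.4221, -0.023]
ee_rot: [[-0.986, 0.166, -0.001], [0.166, 0.986, 0.001], [0.001, 0.001, -1.0]]
wrist_force: [0.8, 1.3, -0.5]
opening: 0.0497
grasp_force: 0.0
```

>>> {"op": "play_rows", "data": {"steps": "0.02 0 0 0.001 0;0.02 0 0 0.001 0;0.02 0 0 0.001 0;0.02 0 0 0.001 0;0.02 0 0 0.001 0;0.02 0 0 0.001 0"}}

```text
t: 22.75
tcp_pos: [0.5256, -0.4232, -0.022]
ee_rot: [[-0.986, 0.166, 0.001], [0.166, 0.986, -0.001], [-0.002, -0.001, -1.0]]
wrist_force: [0.4, -0.7, 4.6]
opening: 0.0254
grasp_force: 59.5
```

>>> {"op": "play_rows", "data": {"steps": "0.02 0 0 -0.04 0;0.02 0 0 -0.08 0;0.02 0 0 -0.12 0.1;0.02 0 0 -0.16 0.2;0.02 0.01 0.05 -0.18 0.32;0.02 0.02 0.09 -0.18 0.44;0.02 0.03 0.13 -0.18 0.56;0.02 0.04 0.17 -0.18 0.68;0.02 0.05 0.21 -0.18 0.8;0.02 0.06 0.25 -0.18 0.92;0.02 0.065 0.29 -0.18 1.04;0.02 0.07 0.33 -0.18 1.16"}}

```text
t: 23.75
tcp_pos: [0.5092, -0.0957, 0.157]
ee_rot: [[-0.245, 0.969, -0.001], [0.969, 0.245, 0.001], [0.001, -0.001, -1.0]]
wrist_force: [2.3, 0.4, -0.6]
opening: 0.0254
grasp_force: 59.3
```

```bash
python3 go.py .5073 .0264 .12 85.4
```

```text
t 23.75 h 104.2047056843366 shift [0.1188 0.0281 0.0371] turn 0.3282040290601671 rows 3.060091088873557 2.6263555425051113
```

>>> {"op": "play_rows", "data": {"steps": "0.02 0.04 0.01 0 0.12;0.02 0.08 0.02 0 0.24;0.02 0.118 0.028 0.01 0.328;0.02 0.118 0.028 0.037 0.328;0.02 0.118 0.028 0.037 0.328;0.02 0.118 0.028 0.05 0.328;0.02 0.118 0.028 0.07 0.328;0.02 0.118 0.028 0.085 0.328;0.02 0.118 0.028 0.085 0.328;0.02 0.118 0.028 0.085 0.328"}}

```text
t: 24.58
tcp_pos: [0.5077, 0.0222, 0.072]
ee_rot: [[0.075, 0.997, -0.002], [0.997, -0.075, 0.0], [-0.0, -0.002, -1.0]]
wrist_force: [0.4, 0.0, -1.0]
opening: 0.0257
grasp_force: 59.4
```

```bash
python3 go.py .5073 .0264 .018 85.4;  python3 snap.py w16; python3 - <<'E'
from m import *
T,im=pickle.load(open("w16.pkl","rb"))
g=cv2.cvtColor(im,cv2.COLOR_BGR2HSV)
m=((g[...,0]<12)&(g[...,1]>150)&(g[...,2]>60)).astype(np.uint8)
n,l,s,c=cv2.connectedComponentsWithStats(m)
for i in range(1,n):
  if s[i,4]>300:
    k=cv2.minAreaRect(np.argwhere(l==i)[:,::-1].astype(np.float32));b=cv2.boxPoints(k)*1.5625
    print(s[i],c[i]);z=T[2,3]+.022+.008;rect("w16","pack",b,z);p=W("w16",b,z).mean(0);print(np.linalg.inv(T)@np.r_[p,z,1])
E
```

```text
t 24.5833 h 85.6960521646498 shift [ 0.0041 -0.0007  0.054 ] turn 0.005167085030795267 rows 1.299982102530959 0.04134806768851868
24.5833 [0.5077 0.0222 0.072 ] [-10.1009  33.5633 105.3507  -0.0178  41.1797  -5.7836]
[[ 0.075   0.9972 -0.0016]
 [ 0.9972 -0.075   0.0001]
 [-0.     -0.0016 -1.    ]]
[ 233  204   56   74 2769] [258.9303 240.0506]
pack c [0.5096 0.0268] sides [0.0267 0.0412 0.029  0.0412] ang [ -4.3456 -92.7735 175.6641  84.0559]
[ 0.0047  0.0015 -0.03    1.    ]
```

>>> {"op": "play_rows", "data": {"steps": "0.02 0.003 -0.001 0.02 0;0.02 0.003 -0.001 0.035 0;0.02 0.003 -0.001 0.045 0;0.02 0.003 -0.001 0.05 0;0.02 0.003 -0.001 0.053 0;0.02 0.003 -0.001 0.054 0;0.02 0.003 -0.001 0.054 0"}}

```text
t: 25.22
tcp_pos: [0.5077, 0.0261, 0.0185]
ee_rot: [[0.074, 0.997, 0.001], [0.997, -0.074, -0.0], [-0.0, 0.001, -1.0]]
wrist_force: [-0.8, -0.9, -0.7]
opening: 0.0253
grasp_force: 59.4
```

>>> {"op": "play_rows", "data": {"steps": "0.02 0 0 0.001 0;0.055 0 0 0.001 0;0.055 0 0 0.001 0;0.055 0 0 0.001 0;0.055 0 0 -0.03 0;0.055 0 0 -0.07 0;0.055 0 0 -0.11 0;0.055 0 0 -0.14 0;0.055 0 0 -0.14 0;0.055 0 0 -0.14 0"}}

```text
t: 26.05
tcp_pos: [0.5085, 0.0261, 0.1601]
ee_rot: [[0.074, 0.997, 0.005], [0.997, -0.074, -0.001], [-0.0, 0.005, -1.0]]
wrist_force: [-0.5, -0.1, 0.6]
opening: 0.0549
grasp_force: 0.0
```

```bash
python3 go.py .421 -.373 .16 163.7;  python3 snap.py w17; python3 - <<'E'
from m import *
T,im=pickle.load(open("w17.pkl","rb"))
g=cv2.cvtColor(im,cv2.COLOR_BGR2HSV)
m=((g[...,0]<12)&(g[...,1]>150)&(g[...,2]>60)).astype(np.uint8)
n,l,s,c=cv2.connectedComponentsWithStats(m)
O=np.array([.5038,.0077]);ex=np.array([.9967,-.081]);ey=np.array([.081,.9967])
for i in range(1,n):
  if s[i,4]>300:
    k=cv2.minAreaRect(np.argwhere(l==i)[:,::-1].astype(np.float32));b=cv2.boxPoints(k)*1.5625
    rect("w17","pack",b,.048);p=W("w17",b,.048).mean(0)-O;print("plate xy",p@ex,p@ey)
gr=g[...,2];q=proj("wrist",np.r_[O+.021*ey,.04],T);print(q)
r=int(q[1]);c=int(q[0]);print("cols",c-40,gr[r,c-40:c+42:2]);print("rows",r-50,gr[r-50:r+50:2,c])
print("ey, edges",[proj("wrist",np.r_[O+y*ey,z],T)[1] for y,z in((.082,.063),(-.004,.04))],[proj("wrist",np.r_[O+.021*ey+x*ex,.04],T)[0] for x in(-.025,.025)])
E
```

```text
t 26.05 h 85.76598639695821 shift [-0.4045 -0.0578  0.    ] turn -1.3602051366671282 rows 9.799221922595901 10.884638771374549
26.05 [0.5085 0.0261 0.1601] [ -9.6484  25.0165 101.5491   0.0008  53.1366  -5.415 ]
[[ 0.0738  0.9973  0.0051]
 [ 0.9973 -0.0738 -0.0009]
 [-0.0005  0.0052 -1.    ]]
pack c [0.5096 0.0297] sides [0.0261 0.0394 0.0273 0.0394] ang [ -4.3584 -93.5668 175.591   84.8167]
plate xy 0.003979208435388519 0.022438491047827674
[254.9249 170.7101]
cols 214 [ 39  36  47  47  45 114 115 115 116 112 214 219 215 221 225 196 223 222
 226 223 222 225 220 224 224 222 224 223 225 228 156 159 218 219 186  65
  41  42  32  34  40]
rows 120 [ 40  42  40  32  37  37  44  54 123 118 157 206 215 216 222 138 161 163
 164 161 224 219 218 219 218 222 218 218 218 220 218 219 220 218 220 220
 162  81  72 149 222 206 222 217 234 221 217 172 211 208]
ey, edges [np.float64(107.91159765197276), np.float64(194.78194180094354)] [np.float64(229.39932321260528), np.float64(280.41677709182784)]
```

>>> {"op": "play_rows", "data": {"steps": "0.06 -0.04 -0.006 0 -0.12;0.06 -0.08 -0.012 0 -0.24;0.06 -0.12 -0.018 0 -0.36;0.06 -0.16 -0.024 0 -0.48;0.06 -0.2 -0.03 0 -0.6;0.06 -0.24 -0.035 0 -0.72;0.06 -0.28 -0.04 0 -0.84;0.06 -0.32 -0.046 0 -0.96;0.06 -0.36 -0.052 0 -1.08;0.06 -0.404 -0.058 0 -1.2;0.06 -0.404 -0.058 0 -1.32;0.06 -0.404 -0.058 0 -1.36"}}

```text
t: 27.1
tcp_pos: [0.418, -0.379, 0.156]
ee_rot: [[-0.96, 0.28, -0.001], [0.28, 0.96, -0.003], [-0.0, -0.003, -1.0]]
wrist_force: [-0.3, -0.0, -0.3]
opening: 0.0601
grasp_force: 0.0
```

```bash
python3 snap.py w18; python3 go.py .421 -.373 .02 163.7; python3 - <<'E'
from m import *
T,im=pickle.load(open("w18.pkl","rb"))
cs=[proj("wrist",(.421+a*.9598-b*-.2807*0+0,0,0),T) for a,b in()] 
u=np.array([np.cos(np.radians(163.7)),np.sin(np.radians(163.7))]);v=np.array([-u[1],u[0]])
g=cv2.cvtColor(im,cv2.COLOR_BGR2GRAY);hs=cv2.cvtColor(im,cv2.COLOR_BGR2HSV)
c=np.array([.421,-.373])
def line(p0,p1,n=60):
    out=[]
    for t in np.linspace(0,1,n):
        q=proj("wrist",np.r_[p0+(p1-p0)*t,.014],T);i,j=int(round(q[1])),int(round(q[0]))
        out.append((int(hs[i,j,1]),int(g[i,j])) if 0<=i<384 and 0<=j<512 else (-1,-1))
    return out
for k in(-.04,.04): print("across at",k,[o for o in line(c+k*u-.035*v,c+k*u+.035*v,36)])
for k in(-.014,.014):print("along at",k,[o for o in line(c+k*v-.07*u,c+k*v+.07*u,71)])
E
```

```text
27.1 [ 0.418 -0.379  0.156] [ -53.484    29.2099   93.8921   -0.1352   56.7975 -127.1205]
[[-0.9599  0.2805 -0.0005]
 [ 0.2805  0.9599 -0.0026]
 [-0.0002 -0.0026 -1.    ]]
t 27.15 h 163.91862450729565 shift [-0.0027  0.0029  0.1357] turn 0.0038157174778595975 rows 3.2555150798185406 0.030534149063639396
across at -0.04 [(82, 105), (78, 108), (79, 113), (82, 117), (80, 116), (75, 117), (80, 115), (91, 115), (26, 124), (23, 139), (23, 140), (13, 140), (20, 137), (17, 131), (16, 140), (16, 141), (20, 136), (20, 141), (18, 137), (18, 140), (18, 141), (20, 140), (16, 127), (16, 140), (20, 139), (16, 141), (18, 139), (84, 104), (81, 100), (91, 99), (82, 109), (82, 114), (82, 115), (84, 113), (75, 114), (77, 112)]
across at 0.04 [(85, 105), (82, 104), (83, 98), (79, 100), (80, 99), (83, 99), (78, 96), (78, 95), (19, 176), (20, 188), (23, 187), (14, 182), (22, 183), (18, 196), (17, 191), (21, 189), (20, 186), (18, 191), (22, 191), (19, 188), (21, 191), (24, 187), (26, 174), (19, 186), (21, 188), (17, 132), (17, 131), (93, 88), (87, 95), (84, 93), (78, 95), (82, 131), (84, 129), (78, 132), (8
[... 912 characters left out ...]
, 103), (84, 105), (75, 103), (18, 138), (15, 135), (18, 138), (16, 140), (18, 137), (22, 136), (17, 137), (18, 140), (19, 135), (11, 137), (17, 137), (20, 135), (20, 136), (20, 138), (22, 135), (15, 138), (13, 134), (11, 135), (20, 140), (18, 140), (18, 137), (17, 136), (20, 139), (18, 140), (13, 139), (13, 139), (20, 136), (17, 189), (17, 189), (18, 192), (19, 189), (20, 185), (20, 187), (22, 185), (20, 188), (22, 189), (16, 187), (20, 186), (19, 187), (20, 188), (19, 187), (22, 183), (15, 187), (20, 188), (20, 186), (17, 188), (88, 109), (16, 193), (19, 186), (16, 185), (19, 188), (19, 182), (19, 188), (22, 189), (45, 139), (56, 151), (60, 154), (56, 154), (57, 155), (53, 154), (58, 152)]
```

>>> {"op": "play_rows", "data": {"steps": "0.06 0 0.002 0.03 0;0.06 0 0.002 0.07 0;0.06 0 0.002 0.1 0;0.06 0 0.002 0.13 0;0.06 0 0.002 0.15 0;0.06 0 0.002 0.16 0;0.06 0 0.002 0.16 0"}}

```text
t: 27.73
tcp_pos: [0.4182, -0.3671, -0.0053]
ee_rot: [[-0.959, 0.282, -0.005], [0.282, 0.959, 0.007], [0.007, 0.005, -1.0]]
wrist_force: [0.1, 0.9, 0.0]
opening: 0.06
grasp_force: 0.0
```

```bash
python3 go.py .418 -.372 -.0245 163.8
```

```text
t 27.7333 h 163.63403986199896 shift [-0.0013 -0.0048  0.0192] turn -0.002896550835182557 rows 0.4747167633132266 0.02317879022361093
```

>>> {"op": "play_rows", "data": {"steps": "0.06 -0.001 -0.003 0.008 0;0.06 -0.001 -0.003 0.015 0;0.06 -0.001 -0.003 0.019 0;0.06 -0.001 -0.003 0.019 0;0.03 -0.001 -0.003 0.019 0;0.03 -0.001 -0.003 0.019 0;0.03 -0.001 -0.003 0.019 0;0.03 -0.001 -0.003 0.019 0;0.03 -0.001 -0.003 0.019 0;0.03 -0.001 -0.003 0.019 0"}}

```text
t: 28.57
tcp_pos: [0.4205, -0.3737, -0.0199]
ee_rot: [[-0.96, 0.281, 0.001], [0.281, 0.96, -0.001], [-0.001, -0.001, -1.0]]
wrist_force: [0.4, 0.9, 7.1]
opening: 0.0359
grasp_force: 60.9
```

```bash
python3 go.py .5022 -.0125 .16 85.4
```

```text
t 28.5667 h 163.67107407233698 shift [ 0.023   0.3695 -0.1801] turn 1.3660879516346465 rows 9.873699017644899 10.931714255912985
```

>>> {"op": "play_rows", "data": {"steps": "0.03 0 0 -0.04 0;0.03 0 0 -0.08 0.1;0.03 0 0.02 -0.12 0.22;0.03 0.002 0.06 -0.15 0.34;0.03 0.004 0.1 -0.18 0.46;0.03 0.007 0.14 -0.18 0.58;0.03 0.01 0.18 -0.18 0.7;0.03 0.012 0.22 -0.18 0.82;0.03 0.015 0.25 -0.18 0.94;0.03 0.017 0.28 -0.18 1.06;0.03 0.02 0.31 -0.18 1.18;0.03 0.021 0.33 -0.18 1.3"}}

```text
t: 29.57
tcp_pos: [0.4914, -0.0475, 0.1585]
ee_rot: [[-0.017, 1.0, -0.002], [1.0, 0.017, 0.002], [0.002, -0.002, -1.0]]
wrist_force: [-0.3, -1.1, -4.1]
opening: 0.0361
grasp_force: 62.6
```

```bash
python3 go.py .5022 -.0125 .16 85.4
```

```text
t 29.5667 h 90.9668425509333 shift [ 0.0348  0.0114 -0.0015] turn 0.09715973145390601 rows 0.8794633258764686 0.7774919763873307
```

>>> {"op": "play_rows", "data": {"steps": "0.03 0.016 0.006 0 0.05;0.03 0.032 0.011 0 0.097;0.03 0.032 0.011 0 0.097;0.03 0.032 0.011 0.02 0.097;0.03 0.032 0.011 0.04 0.097;0.03 0.032 0.011 0.05 0.097;0.03 0.032 0.011 0.05 0.097;0.03 0.032 0.011 0.05 0.097"}}

```text
t: 30.23
tcp_pos: [0.5024, -0.019, 0.1085]
ee_rot: [[0.076, 0.997, -0.002], [0.997, -0.076, 0.0], [0.0, -0.002, -1.0]]
wrist_force: [-0.7, 1.0, -3.6]
opening: 0.0359
grasp_force: 62.5
```

```bash
python3 go.py .502 -.0154 .0281 85.4;python3 snap.py w19
```

```text
t 30.2333 h 85.638977072926 shift [ 0.0035 -0.0005  0.0804] turn 0.004170936759337138 rows 1.9309393126250582 0.03337668616284788
30.2333 [ 0.5024 -0.019   0.1085] [-14.9148  29.5758 104.7005  -0.0115  45.846  -10.5458]
[[ 0.076   0.9971 -0.0021]
 [ 0.9971 -0.076   0.0004]
 [ 0.0002 -0.0021 -1.    ]]
```

View pics/w19.png

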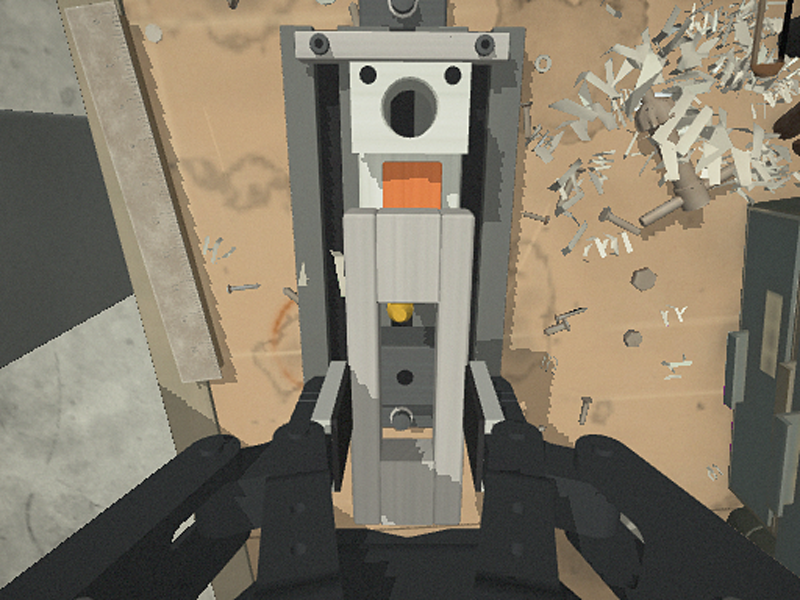

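The last view shows the packing on the foot, the low block with its hole at (405,377), and the stud tip in the strap slot at (399,312). The strap spans rows 210–523.

```bash
python3 - <<'E'
from m import *
T,_=pickle.load(open("w19.pkl","rb"));I=np.linalg.inv(T);k=800/512
def t(p,ztool): # pixel -> tool xy at tool z
    z=T[2,3]-ztool; return (I@np.r_[W("w19",[p],z)[0],z,1])[:2]
zt=-.0339
print("strap",[t(p,zt) for p in[(345,210),(472,210),(462,523),(350,523)]])
print("slot end",t((378,300),zt),t((440,303),zt))
for z in(.084,.08):print("stud",W("w19",[(399,309)],z),t((399,309),T[2,3]-z))
O=np.array([.5038,.0077]);ex=np.array([.9967,-.081]);ey=np.array([.081,.9967])
for n,p,z in(("blkhole",(405,377),.048),("bore",(410,107),.063),("pack+y",(412,162),.048)):
  q=W("w19",[p],z)[0]-O;print(n,q@ex,q@ey)
E
```

```text
strap [array([ 0.0595, -0.0159]), array([0.0594, 0.0198]), array([-0.05  ,  0.0207]), array([-0.05  , -0.0186])]
slot end [ 0.0327 -0.0072] [0.0318 0.0114]
stud [[ 0.5011 -0.0101]] [ 0.0087 -0.0019]
stud [[ 0.5009 -0.0116]] [ 0.0073 -0.002 ]
blkhole 0.001261374061075415 -0.06977786100446831
bore 0.0030748945329099257 0.06462961994946463
pack+y 0.004214421923181603 0.04167052980178861
```

>>> {"op": "play_rows", "data": {"steps": "0.03 0.003 -0.004 0 0;0.03 0.003 -0.004 0 0;0.03 0.003 -0.004 0.015 0;0.03 0.003 -0.004 0.03 0;0.03 0.003 -0.004 0.04 0;0.03 0.003 -0.004 0.047 0;0.03 0.003 -0.004 0.054 0;0.03 0.003 -0.004 0.06 0;0.03 0.003 -0.004 0.06 0"}}

```text
t: 31.03
tcp_pos: [0.4989, -0.0154, 0.0483]
ee_rot: [[0.076, 0.997, -0.001], [0.997, -0.076, 0.0], [0.0, -0.001, -1.0]]
wrist_force: [-0.6, -0.1, -4.1]
opening: 0.036
grasp_force: 62.5
```

>>> {"op": "play_rows", "data": {"steps": "0.03 0 0 0.007 0;0.03 0 0 0.013 0;0.03 0 0 0.017 0;0.03 0 0 0.019 0;0.03 0 0 0.019 0;0.03 0 0 0.019 0"}}

```text
t: 31.53
tcp_pos: [0.4993, -0.0154, 0.03]
ee_rot: [[0.076, 0.997, -0.0], [0.997, -0.076, 0.0], [0.0, -0.0, -1.0]]
wrist_force: [0.1, -0.6, -3.9]
opening: 0.0354
grasp_force: 62.5
```

>>> {"op": "play_rows", "data": {"steps": "0.03 0 0 0.001 0;0.03 0 0 0.002 0;0.03 0 0 0.0025 0;0.055 0 0 0.0025 0;0.055 0 0 0.0025 0;0.055 0 0 0.0025 0;0.055 0 0 -0.02 0;0.06 0 0 -0.06 0;0.06 0 0 -0.1 0;0.06 0 0 -0.135 0;0.06 0 0 -0.135 0;0.06 0 0 -0.135 0"}}

```text
t: 32.53
tcp_pos: [0.501, -0.0158, 0.1676]
ee_rot: [[0.076, 0.997, 0.006], [0.997, -0.076, -0.002], [-0.001, 0.006, -1.0]]
wrist_force: [-0.5, 0.9, -0.8]
opening: 0.0601
grasp_force: 0.0
```

```bash
python3 go.py .4218 -.257 .16 85.4;python3 snap.py w20;python3 - <<'E'
from m import *
T,im=pickle.load(open("w20.pkl","rb"));I=np.linalg.inv(T)
g=cv2.cvtColor(im,cv2.COLOR_BGR2HSV)
m=((g[...,0]>15)&(g[...,0]<32)&(g[...,1]>170)&(g[...,2]>90)).astype(np.uint8)
n,l,s,c=cv2.connectedComponentsWithStats(m)
for i in range(1,n):
  if s[i,4]>60:print("yellow",s[i],c[i])
S=np.array([.501,-.0125]);ey=np.array([.081,.9967]);ex=np.array([.9967,-.081]);v=g[...,2]
for z in (.062,):
  for a in(-.055,-.0,.055):
    for b in(-.019,.019): print(a,b,proj("wrist",np.r_[S+a*ey+b*ex,z],T))
r=int(proj("wrist",np.r_[S+.045*ey,.062],T)[1]);print(r,v[r,215:305:2])
r=int(proj("wrist",np.r_[S-.045*ey,.062],T)[1]);print(r,v[r,215:305:2])
q=proj("wrist",np.r_[S+.013*ex,.062],T);print(q);c=int(q[0]);print(v[60:320:3,c])
E
```

```text
t 32.5333 h 85.65919942145307 shift [-0.2465 -0.0608  0.0075] turn 0.004523883323620349 rows 6.090373856612639 0.036201036515790715
32.5333 [ 0.501  -0.0158  0.1676] [-14.6024  23.7936 102.2594   0.0004  53.5789 -10.262 ]
[[ 0.0757  0.9971  0.0062]
 [ 0.9971 -0.0757 -0.0016]
 [-0.0011  0.0063 -1.    ]]
yellow [252 158  12  27 264] [257.4773 171.4583]
-0.055 -0.019 [238.4444 227.2104]
-0.055 0.019 [276.8766 227.2405]
-0.0 -0.019 [237.3895 173.5028]
-0.0 0.019 [278.1085 173.5952]
0.055 -0.019 [236.201 112.995]
0.055 0.019 [279.4962 113.1658]
124 [ 65  39  40  46  49  43 104 115 117 115 112 164 185 184 185 183 157 192
 196 186 192 187 189 186 189 187 189 162 182 183 184 188 136 159 161 160
 171  35  36  38  36  37  38  82  84]
217 [108 113  54  35  31  44  44  49 111 106 113 110 184 186 183 188 192 189
 192 186 194 181 182 184 183 190 160 190 187 183 189 100  75  84  81  83
  30  39  39  35  37 111 109 107 109]
[271.6853 173.5807]
[211 219 131 101  89  90  88  88  89 122 221 214 217 221 159 166 163 166
 187 184 186 186 185 185 187 186 187 184 184 187 184 185 186 189 188 188
 190 188 186 189 191 191 131 136 150 192 187 185 188 188 188 187 186 186
 183 198  70  68  74  75  84  99  92 197 191 195 194 197 196 193 191 194
 191 194 192 194 191 190 188 193 192 163 182 180 185 185 186]
```

>>> {"op": "play_rows", "data": {"steps": "0.065 -0.04 -0.01 0 0;0.065 -0.08 -0.02 0 0;0.065 -0.12 -0.03 0.01 0;0.065 -0.16 -0.04 0.02 0;0.065 -0.2 -0.05 0.04 0;0.065 -0.247 -0.061 0.06 0;0.065 -0.247 -0.061 0.06 0;0.065 -0.247 -0.061 0.06 0;0.065 -0.247 -0.061 0.06 0"}}

```text
t: 33.33
tcp_pos: [0.4181, -0.2565, 0.1031]
ee_rot: [[0.079, 0.997, -0.004], [0.997, -0.079, 0.004], [0.004, -0.004, -1.0]]
wrist_force: [0.2, 0.9, 0.1]
opening: 0.0649
grasp_force: 0.0
```

```bash
cat > ws.py <<'E'
import sys
from m import *
n=sys.argv[1];zoff=float(sys.argv[2])   # z of washer top; if negative: tool z
T,im=pickle.load(open(n+".pkl","rb"));I=np.linalg.inv(T)
z=zoff if zoff>0 else T[2,3]-zoff
hs=cv2.cvtColor(im,cv2.COLOR_BGR2HSV)
m=((hs[...,1]<45)&(hs[...,2]>115)).astype(np.uint8)
nn,l,s,c=cv2.connectedComponentsWithStats(m)
for i in range(1,nn):
  if s[i,4]>500:
    p=(I@np.r_[ray("wrist",*c[i],z,T),1])[:2];print(s[i],c[i],p)
cs,h=cv2.findContours(m,cv2.RETR_CCOMP,cv2.CHAIN_APPROX_NONE)
for k,cc in enumerate(cs):
  a=cv2.contourArea(cc)
  if h[0][k][3]>=0 and 80<a<6000 and len(cc)>5:
    e=cv2.fitEllipse(cc);print("hole",e,a,(I@np.r_[ray("wrist",*e[0],z,T),1])[:2])
E
python3 snap.py w21;python3 ws.py w21 .009; python3 go.py .42 -.257 -.018 85.6
```

```text
33.3333 [ 0.4181 -0.2565  0.1031] [-44.6208  29.4876 106.5073   0.0272  44.3091 -40.1349]
[[ 0.0786  0.9969 -0.0035]
 [ 0.9969 -0.0785  0.004 ]
 [ 0.0037 -0.0038 -1.    ]]
[435   0  32  61 532] [451.0038  32.2914] [0.1205 0.1502]
[    0    82   180   281 35562] [ 75.8468 199.2178] [-0.0179 -0.1683]
[ 239  159   48   46 1375] [262.704  181.4451] [-0.0008  0.0036]
[  96  346   48   38 1204] [123.3862 368.0789] [-0.2189 -0.1522]
hole ((262.5308532714844, 181.9912109375), (20.262496948242188, 21.270353317260742), 97.26422119140625) 337.0 [-0.0013  0.0034]
t 33.3833 h 85.59851461850884 shift [-0.0014  0.0018  0.1218] turn -2.59247976687576e-05 rows 2.9213608298871283 0.0002074555155237997
```

>>> {"op": "play_rows", "data": {"steps": "0.065 -0.001 0.002 0.03 0;0.065 -0.001 0.002 0.06 0;0.065 -0.001 0.002 0.085 0;0.065 -0.001 0.002 0.103 0;0.065 -0.001 0.002 0.115 0;0.065 -0.001 0.002 0.121 0;0.065 -0.001 0.002 0.121 0;0.035 -0.001 0.002 0.121 0;0.035 -0.001 0.002 0.121 0;0.035 -0.001 0.002 0.121 0;0.035 -0.001 0.002 0.121 0;0.035 -0.001 0.002 0.121 0"}}

```text
t: 34.38
tcp_pos: [0.422, -0.2586, -0.0152]
ee_rot: [[0.076, 0.997, 0.001], [0.997, -0.076, -0.001], [-0.001, 0.001, -1.0]]
wrist_force: [0.3, -0.8, 0.1]
opening: 0.0349
grasp_force: 0.0
```

>>> {"op": "play_rows", "data": {"steps": "0.035 0 0 0 0;0.035 0 0 -0.03 0;0.035 0 0 -0.07 0;0.035 0 0 -0.11 0;0.035 0 0 -0.15 0;0.035 0 0 -0.15 0;0.035 0 0 -0.15 0;0.035 0 0 -0.15 0"}}

```text
t: 35.05
tcp_pos: [0.4212, -0.2578, 0.134]
ee_rot: [[0.076, 0.997, -0.0], [0.997, -0.076, 0.0], [0.0, -0.0, -1.0]]
wrist_force: [0.7, -0.3, 0.5]
opening: 0.0346
grasp_force: 0.0
```

```bash
python3 snap.py w22;python3 ws.py w22 -.028; python3 go.py .499 -.0125 .13 85.6
```

```text
35.05 [ 0.4212 -0.2578  0.134 ] [-44.4654  26.5259 104.8152   0.0012  48.6827 -40.1081]
[[ 0.076   0.9971 -0.0003]
 [ 0.9971 -0.076   0.0003]
 [ 0.0003 -0.0003 -1.    ]]
[    0    80   190   297 40148] [ 79.5255 206.2339] [ 0.0234 -0.0878]
[479  97  33  26 544] [497.1654 108.7426] [0.0699 0.1074]
[ 238  151   43   42 1133] [258.8455 171.0944] [0.0412 0.0007]
[ 474  151   38  152 3059] [494.6244 226.1608] [0.0124 0.1198]
[127 338  41  46 815] [151.4282 365.816 ] [-0.0787 -0.0636]
hole ((258.7937316894531, 171.57113647460938), (18.670015335083008, 19.51710319519043), 94.59871673583984) 284.0 [0.041  0.0007]
hole ((500.61126708984375, 107.6638412475586), (9.27396011352539, 19.222375869750977), 62.021240234375) 125.5 [0.0704 0.1088]
t 35.1 h 85.6403924539144 shift [0.2502 0.0594 0.0034] turn 0.0007049813137664767 rows 6.1673476515860735 0.005641404177989826
```

```bash
python3 ws.py w22 .009 | grep -E "hole|238"
```

```text
[ 238  151   43   42 1133] [258.8455 171.0944] [ 0.0006 -0.    ]
hole ((258.7937316894531, 171.57113647460938), (18.670015335083008, 19.51710319519043), 94.59871673583984) 284.0 [ 0.0001 -0.0001]
hole ((500.61126708984375, 107.6638412475586), (9.27396011352539, 19.222375869750977), 62.021240234375) 125.5 [0.0617 0.2265]
```

>>> {"op": "play_rows", "data": {"steps": "0.065 0 0 0.03 0;0.065 0 0 0.06 0;0.065 0 0 0.085 0;0.065 0 0 0.11 0;0.065 0 0 0.125 0;0.065 0 0 0.14 0;0.065 0 0 0.15 0;0.065 0 0 0.155 0;0.065 0 0 0.157 0;0.065 0 0 0.157 0;0.035 0 0 0.157 0;0.035 0 0 0.157 0"}}

```text
t: 36.1
tcp_pos: [0.4218, -0.2584, -0.0222]
ee_rot: [[0.076, 0.997, 0.001], [0.997, -0.076, -0.001], [-0.001, 0.001, -1.0]]
wrist_force: [-1.6, 0.9, 17.4]
opening: 0.0421
grasp_force: 24.3
```

>>> {"op": "play_rows", "data": {"steps": "0.035 0 0 0 0;0.035 0 0 0 0;0.035 0 0 0 0;0.035 0 0 0 0;0.035 0 0 0 0"}}

```text
t: 36.52
tcp_pos: [0.4219, -0.2585, -0.0215]
ee_rot: [[0.075, 0.997, 0.001], [0.997, -0.075, -0.001], [-0.001, 0.001, -1.0]]
wrist_force: [-1.8, 0.9, 5.7]
opening: 0.0399
grasp_force: 59.9
```

>>> {"op": "play_rows", "data": {"steps": "0.035 0 0 -0.03 0;0.035 0 0 -0.07 0;0.035 0 0 -0.11 0;0.035 0.04 0.01 -0.15 0;0.035 0.08 0.02 -0.15 0;0.035 0.12 0.03 -0.15 0;0.035 0.16 0.04 -0.15 0;0.035 0.2 0.05 -0.15 0;0.035 0.23 0.055 -0.15 0;0.035 0.245 0.059 -0.15 0;0.035 0.245 0.059 -0.15 0;0.035 0.245 0.059 -0.15 0"}}

```text
t: 37.52
tcp_pos: [0.4991, -0.0175, 0.1276]
ee_rot: [[0.073, 0.997, 0.001], [0.997, -0.073, -0.001], [-0.001, 0.001, -1.0]]
wrist_force: [0.1, 0.2, -1.3]
opening: 0.0402
grasp_force: 60.8
```

```bash
python3 snap.py w23;python3 ws.py w23 -.0305; python3 go.py .499 -.0125 .13 85.6; python3 - <<'E'
from m import *
T,im=pickle.load(open("w23.pkl","rb"));I=np.linalg.inv(T)
g=cv2.cvtColor(im,cv2.COLOR_BGR2HSV)
m=((g[...,0]>15)&(g[...,0]<32)&(g[...,1]>170)&(g[...,2]>90)).astype(np.uint8)
n,l,s,c=cv2.connectedComponentsWithStats(m)
for i in range(1,n):
  if s[i,4]>15:print("yellow",s[i],c[i],(I@np.r_[ray("wrist",*c[i],.081,T),1])[:2])
E
```

```text
37.5167 [ 0.4991 -0.0175  0.1276] [-14.8384  27.4587 104.4174  -0.0274  48.0633 -10.6412]
[[ 0.0729  0.9973  0.0009]
 [ 0.9973 -0.0729 -0.0006]
 [-0.0005  0.001  -1.    ]]
[   0    0   71   75 4512] [31.4273 37.3052] [ 0.0987 -0.0922]
[ 381    7  131  123 4926] [446.162   69.6078] [0.0862 0.0801]
[  61    8   91  229 4042] [107.6905 123.2618] [ 0.064  -0.0664]
[ 189   23  137  145 3466] [234.1812  60.9305] [ 0.0896 -0.0095]
[350  42  50  50 847] [376.3636  67.8477] [0.0869 0.0505]
[  222    45    81   241 12369] [261.4299 165.3636] [0.0447 0.002 ]
[    0   180   123   196 14155] [ 53.4635 271.6752] [-0.0121 -0.1064]
hole ((258.4596862792969, 250.39845275878906), (16.01173973083496, 39.8897819519043), 84.64952087402344) 398.0 [0.0002 0.0004]
hole ((260.7635803222656, 179.57574462890625), (27.540040969848633, 66.33318328857422), 0.46735310554504395) 1311.0 [0.0378 0.0016]
hole ((267.3349609375, 108.52091217041016), (12.198781967163086, 46.16328430175781), 89.81684112548828) 400.5 [0.0703 0.0045]
hole ((233.5216064453125, 123.8189926147461), (6.178330898284912, 56.400150299072266), 179.
[... 1055 characters left out ...]
7.515625, 54.018680572509766), (21.441646575927734, 41.62605285644531), 158.1394805908203) 574.0 [ 0.0924 -0.0704]
hole ((71.58316802978516, 34.90749740600586), (8.279205322265625, 17.485292434692383), 170.9123077392578) 104.5 [ 0.0996 -0.0756]
hole ((454.2960510253906, 109.9736557006836), (9.891663551330566, 18.339689254760742), 13.378517150878906) 136.0 [0.0696 0.0868]
hole ((446.81402587890625, 38.50613784790039), (22.247365951538086, 35.51346206665039), 66.8770523071289) 420.0 [0.0981 0.0782]
t 37.5667 h 85.71385529984717 shift [ 0.006  -0.0004 -0.0025] turn 0.0019871498531785796 rows 0.15523930511884754 0.01590157819094606
yellow [253 166  15  32 379] [260.2348 182.0844] [0.013  0.0014]
```

```bash
python3 - <<'E'
from m import *
T,im=pickle.load(open("w23.pkl","rb"));I=np.linalg.inv(T)
for x,y in((.022,0),(.009,0),(0,0),(-.009,0),(-.022,0),(0,-.022),(0,-.009),(0,.009),(0,.022)):
  print((x,y),proj("wrist",(T@np.r_[x,y,-.0305,1])[:3],T).round(1))
for r in(188,192,195,197): print(r,(I@np.r_[ray("wrist",260,r,.084,T),1])[:2])
g=cv2.cvtColor(im,cv2.COLOR_BGR2GRAY)
np.set_printoptions(linewidth=220)
print("col261 rows170-310",g[170:310,261]);print("row246 cols 200-320",g[246,200:320]);print("row232",g[232,200:320])
E
```

```text
(0.022, 0) [257.4 210.6]
(0.009, 0) [257.5 234.7]
(0, 0) [257.6 250.7]
(-0.009, 0) [257.7 266.1]
(-0.022, 0) [257.8 287.4]
(0, -0.022) [214.4 250.7]
(0, -0.009) [239.9 250.7]
(0, 0.009) [275.3 250.7]
(0, 0.022) [300.8 250.6]
188 [0.0094 0.0012]
192 [0.0063 0.0012]
195 [0.004  0.0012]
197 [0.0024 0.0012]
col261 rows170-310 [112 113 172 172 170 173 174 158 163 156 170 170 171 173 181 160 160 160 168 167 161 170 165 164 165 173 172 171  75  39  42  40  49  60  56  55  66 142 145 149 149 160 176 208 199 191 187 191 186 189 189 186 186 185
 187 185 184 187 187 186 187 184 187 173 176 183 185 183 186 183 182 185 185 187 191  61  70  70  96  77  67  73 129 137  51  54  81  96  90 141 139 143 143 147 146 159 172 207 199 193 189 190 192 191 190 188 187 188
 187 185 181 182 181 182 180 169 163 172 170 170 172 168 169 170 170 172 172 168 171 173 172 172 174 171 170 170 173 177 177 175]
row246 cols 200-320 [ 46  36 135 159 153 153 151 152 153 148 152 153 158  70  42  45  46  31  26  23  29  20 144 141 139 136 140 139 139 140 139 136 130 129 189 184 190 193 191 192 185 174 174  87  89 101  76  79  70  73  68  70  71  70
  71  69  72  69  69  67  67  70  68  73  69  72  68  67  72  70  65  72  73  72  70  72  71  96 155 187 182 184 180 183 182 185 181 185 179 179 179 181 182 182 185 186 185 181 185 195  28  31  35  33  35  46  38  40
  97 162 154 154 152 154 154 152 153 155 158  97]
row232 [129 107 110 108 109 112 107 119 158 157 159 157 159 155 159 161 164 137  42  42  44  20 142 160 193 201 195 193 192 187 183 184 183 188 190 197 195 195 191 184 186 180 187 183 186 186 187 188 188 189 184 182 182 182
 183 183 188 188 182 186 184 187 185 184 185 185 180 187 182 186 187 185 182 183 181 186 185 183 185 182 183 185 181 182 182 182 184 185 178 184 180 184 185 188 186 184 184 188 156  59  38  36  39  34 100 162 159 156
 159 155 157 159 159 159 133 106 109 107 112  97]
```

>>> {"op": "play_rows", "data": {"steps": "0.035 0.005 0 0 0;0.035 0.005 0 0 0;0.035 0.005 0 0.02 0;0.035 0.005 0 0.035 0;0.035 0.005 0 0.045 0;0.035 0.005 0 0.054 0;0.035 0.005 0 0.06 0;0.035 0.005 0 0.066 0;0.035 0.005 0 0.07 0;0.035 0.005 0 0.073 0;0.035 0.005 0 0.073 0"}}

```text
t: 38.48
tcp_pos: [0.4993, -0.0134, 0.0538]
ee_rot: [[0.076, 0.997, -0.0], [0.997, -0.076, 0.0], [0.0, -0.0, -1.0]]
wrist_force: [-1.3, -0.5, -0.3]
opening: 0.0399
grasp_force: 60.8
```

>>> {"op": "play_rows", "data": {"steps": "0.035 0 0 0.004 0;0.035 0 0 0.008 0;0.035 0 0 0.011 0;0.035 0 0 0.012 0;0.035 0 0 0.012 0;0.035 0 0 0.012 0"}}

```text
t: 38.98
tcp_pos: [0.4995, -0.0134, 0.0421]
ee_rot: [[0.076, 0.997, -0.0], [0.997, -0.076, 0.0], [0.0, -0.0, -1.0]]
wrist_force: [-0.4, 0.6, -0.5]
opening: 0.0398
grasp_force: 60.8
```

>>> {"op": "play_rows", "data": {"steps": "0.035 0 0 0.001 0;0.035 0 0 0.0015 0;0.035 0 0 0.0015 0;0.06 0 0 0.0015 0;0.06 0 0 0.0015 0;0.06 0 0 0.0015 0;0.06 0 0 -0.02 0;0.06 0 0 -0.06 0;0.06 0 0 -0.1 0;0.06 0 0 -0.13 0;0.06 0 0 -0.13 0;0.06 0 0 -0.13 0"}}

```text
t: 39.98
tcp_pos: [0.5007, -0.0137, 0.1741]
ee_rot: [[0.076, 0.997, 0.005], [0.997, -0.076, -0.001], [-0.001, 0.005, -1.0]]
wrist_force: [0.1, 0.6, -0.1]
opening: 0.0599
grasp_force: 0.0
```

```bash
python3 snap.py w24; python3 - <<'E'
from m import *
np.set_printoptions(linewidth=220,precision=4,suppress=True)
T,im=pickle.load(open("w24.pkl","rb"));I=np.linalg.inv(T)
g=cv2.cvtColor(im,cv2.COLOR_BGR2GRAY);hs=cv2.cvtColor(im,cv2.COLOR_BGR2HSV)
m=((hs[...,0]>15)&(hs[...,0]<32)&(hs[...,1]>170)&(hs[...,2]>90)).astype(np.uint8)
n,l,s,c=cv2.connectedComponentsWithStats(m)
for i in range(1,n):
  if s[i,4]>15:print("yellow",s[i],c[i])
S=T@np.r_[0,0.0012,0,1];S=S[:2]
for z in(.071,):
  for x,y in((0,0),(.022,0),(-.022,0),(0,-.022),(0,.022)):
    q=T@np.r_[x,.0012+y,T[2,3]-z,1];print((x,y),proj("wrist",q[:3],T).round(1))
r=int(proj("wrist",(T@np.r_[0,.0012,T[2,3]-.071,1])[:3],T)[1]);print(r)
print("row",g[r,215:305]);print("col",g[110:260,int(c[np.argmax(s[1:,4])+1][0])] if n>1 else 0)
E
```

```text
39.9833 [ 0.5007 -0.0137  0.1741] [-14.372   23.2298 101.8633  -0.0024  54.6111 -10.0273]
[[ 0.0757  0.9971  0.005 ]
 [ 0.9971 -0.0757 -0.0013]
 [-0.0009  0.0051 -1.    ]]
yellow [252 169  13  16 158] [258.0127 175.9494]
(0, 0) [260.1 177.8]
(0.022, 0) [260.  154.5]
(-0.022, 0) [260.1 200. ]
(0, -0.022) [236.4 177.8]
(0, 0.022) [283.7 177.8]
177
row [110 111 113 108  50  35  26  41  36  40  45  46  42  44  41 120 109 109 109 111 113 188 188 183 189 189 188 187 178 178 186 193 191 157  86 106 107 150 148 161 155 167 161 162 156 143 135 125 120 124  83  82  76 127
 192 183 183 180 182 178 178 182 182 184 180 185 145  80  80  81  83  83  46  33  32  39  34  29  30  36  35  34  44 102 113 109 109 110 105 106]
col [108 113 107 107 132 206 182 184 182 183 182 179 182 183 182 182 181 183 180 183 184 180 180 179 181 182 182 184 182 179 181 182 181 190  97 109 104 109 126 157 156 135  65  83 149 187 202 190 186 189 188 188 188 184
 186 183 189 176 120 113 173 182 173 165 162 164 161 162 168 163 163 170 169 163  93  95  97 164 201 186 188 183 182 179 180 177 177 181 175 114  99 135 133 187 184 185 183 183 181 184 183 182 181 184 182 183 183 183
 182 182 181 181 182 184 184 163  65  68  69  84  86  74  76  70  87 137  86  48  80  99  97  96  92  95  95  96  93 122 151 171 170 170 169 168 169 169 170 171 170 169]
```

The washer is seated round the stud: its rim spans columns 236–281 and the stud 252–264, both centred near column 258. I'm handing in.

>>> {"op": "play_rows", "data": {"steps": "0.06 0 0 0 0;0.06 0 0 0 0;0.06 0 0 0 0;0.06 0 0 0 0"}}

```text
t: 40.37
tcp_pos: [0.4987, -0.0133, 0.1709]
ee_rot: [[0.076, 0.997, -0.003], [0.997, -0.076, 0.001], [0.0, -0.003, -1.0]]
wrist_force: [0.5, 0.2, -0.6]
opening: 0.0601
grasp_force: 0.0
```

```bash
python3 -c "
from workcell import *
print(hand_in())"
```

```text
the job is handed in; nothing more can be done
None
```

I built the full clamp stack (housing, packing, low block, strap, washer) and handed it in at about 40 s; the wrist images show every part in place, the tall block was left alone, and `hand_in()` gave no verdict.

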